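Sieve the small milling pellets out of the large ones

ROBOT

A 6-joint arm with a two-finger parallel gripper is mounted at the origin on the work surface. World frame = base frame: x ahead of the robot, y to its left, z up, the work surface at z = 0. Lengths are in m, angles in rad, forces in N, time in s.
With the tool pointing down it reaches from about 0.375 to 0.975 m from the base axis. Payload 3.8 kg.
Tool frame: the origin (TCP) lies midway between the tips of the shut fingers; the grasp point (between the pads) lies 19 mm behind it; z points along the fingers, y is the direction in which the jaws open and shut (so a half turn about z gives the same grasp; the last joint's range is limited). The gripper opens to 88 mm and grips with 3 to 60 N. Pads are 18 mm wide; open, the fingers measure 123 mm over their backs; the gripper's body (75 mm by 187 mm) begins 45 mm behind the grasp point.
Start: joints at [-1.16, 0.264, 1.604, -0, 1.274, -0.037], TCP at [0.292, -0.608, 0.239] pointing down, gripper open.
Joint ranges: [-2.63, 2.63], [-0.94, 2.18], [0.31, 2.57], [-1.31, 4.45], [0, 2.66], [-2.55, 2.55]. Speed limits (rad/s): [2.57, 2.57, 3.14, 3.14, 3.14, 3.14].

INTERFACE

Orientations are given as a 3x3 rotation matrix whose columns are the frame's x, y, z axes.
In Python, from workcell import r, cams gives the robot as it stands.
- The arm moves only by the tool play_rows, never from a script. Its argument "commands" is a list of rows, each a list of 7 numbers: the shift along the tool's x, y, z scaled (see below), then the turn, a rotation vector about the tool's x, y, z scaled (see below), then the gripper's target within -1 to 1 (shut at 1, half-way at 0, fully open at -1). In form: [[tx, ty, tz, rx, ry, rz, gripper], ...]. A call has exactly 5 rows; each row is the pose to reach, as a shift and turn from the pose commanded when the call began, along the tool's axes at that moment, turning the shorter way round; what a row does not reach only later rows make up. The controller multiplies each number of a shift by 50 cm and each number of a turn by pi rad. A row lasts 1/12 s, in which the tool goes at most 41.7 mm and 7.16 degrees, less where a joint would pass 70% of its speed; a pose out of reach is approached as far as the arm can. A call with a number of a shift or a turn outside -1 to 1 is refused whole. A call with a gripper value outside its range is refused whole. The fingers move at their own pace and stop on an object; "grip_force" is the grip in N (left out, the last holds). Time passes only in rows, so rows that repeat a pose let the fingers close, or fill a call up. It gives the time, the measured TCP pose, the force and the opening at its end, in the units of the state.
- r.get_obs(): the state, without advancing time (a new reading comes with each control period).
- cams.capture(name): name is "scene" or "top" or "wrist"; returns a dict with "color" (384x512x3 uint8, red, green, blue), "mtx" (3x3 intrinsics, pixels), "cam_to_world" (4x4, takes a point from camera to world coordinates). Camera axes: x right, y up, looking along -z (the intrinsics and any distortion apply to the point x, -y, -z); pixel columns grow to the right and rows downward; lengths in m; the calibration is good to about 2 mm. The wrist camera is an equidistant fisheye: a pixel r from the principal point sees the ray r / f radians off the axis. A picture is of the moment at which its call begins. There is no depth.
- r.close_job(): hands the job in, once; it reports no verdict.
The state is a dict: "t": time; "q": joint angles; "dq": joint speeds; "joint_efforts": joint torques, N m; "tcp_pos": TCP position; "orientation": TCP orientation; "contact_force": force on the tool from outside, world axes, zero at the start; "wrist_torque": the same for the moment, N m; "gripper_width": finger opening in m.
Only numpy, scipy, OpenCV 4.12 (cv2) and the standard library are available. Lean on these libraries where they do the work, as an engineer would, in place of code of your own. Each camera call takes 0.05 s, during which the arm holds its last target.

TASK

Pick up the steel sieve by its blue handle, carry it level and smoothly so that nothing falls out, and lower it gently between the blue guides onto the sprung rails of the receiver. Keeping it down on the rails, which may give a little but must never be pressed hard down, slide it along to feel for the red sprung buffers, first the one on the robot's left, then the one on its right, pressing each in a few millimetres but never solid, and shake the sieve briskly side to side between them until all four small dark pellets have dropped into the receiver. Then lift it off with the three large white pellets still in it, stand it back on the cork mat and let go, disturbing nothing else on the bench.

Things in the scene. Friction and masses are not known exactly. Their poses are not given: they have to be found in the camera images.
- sieve: Stainless hand sieve, an open box 118 mm (its x) by 122 mm (its y), walls 34 mm high and 4 mm thick; 0.25 to 0.4 kg, plus 0.25 kg of pellets. Origin: centre of its flat underside; z up. It looks and works the same turned by half a turn.
- sieve_floor (a point): Centre of the sieve's floor, on its upper face, 4 mm above the underside. Floor solid within 30 mm of the middle in y, where the pellets stand at first; one open slot each side, y = 30 to 52 mm and -30 to -52 mm, 98 mm long in x. Smooth (friction about 0.25): pellets ride along in gentle moves and slide only when the sieve is jerked along its y at more than about 2.5 m/s2 (quick strokes).
- sieve_grip (a point): Centre of the sieve's blue handle, a straight bar 16 mm wide (sieve y), 14 mm high and 118 mm long (along the sieve's x), which bridges the sieve above its middle; this point is 75 mm above the sieve's underside. Take it from above, fingers closing along the sieve's y, with a firm grip.
- receiver: Metal receiver fixed to the bench: an open pan 208 mm long inside (its y), 102 mm wide inside (its x), floor 5 mm thick. Origin: centre of its underside on the bench; y along the rails, z up. At either end a deck at rail height carries a black bracket with a sprung red buffer.
- receiver_rails (a point): Middle of the receiver at the height of the unloaded rails, 45 mm above the bench. The rails run along the receiver's y over its two long walls (inner faces at x = +-51 mm); the sieve's flat underside slides on them, sieve y along receiver y. Blue guides rise 10 mm above the rails, inner faces at x = +-64 mm: 5 mm play each side. Lower the sieve within 8 mm of the middle in y, clear of the buffers.
- rails (a joint): The pair of rails, sprung as one. Value: how far they are pressed down, m; 0 free, 0.012 solid. They start to sink at 2 N and take 1.5 N per mm more, so the loaded sieve let down on them sinks them 2 to 3 mm. Pressed down 1 mm or more counts as resting on them; more than 10 mm (17 N) is pressing hard.
- left_buffer (a joint): Sprung red disc, 24 mm across, at the receiver's +y end (robot's left), centre 17 mm above the rails. Value: how far it is pressed in, m; 0 free, 0.014 solid. It takes 1 N to start plus 0.5 N per mm. Set anew each time: from the middle of the rails the sieve slides 12 to 32 mm before touching it, not told. Pressed 3 mm counts as met, more than 12 mm as driven solid.
- right_buffer (a joint): The same at the receiver's -y end, with its own setting of 12 to 32 mm. Value: how far it is pressed in, m.
- mat: Cork mat fixed to the bench, 170 (x) by 180 (y) by 6 mm thick, on which the sieve stands at the start. Origin: centre of its underside, on the bench; its top is 6 mm above that.
- small0_center (a point): Small dark steel pellet, an upright cylinder 14 mm across and 10 mm high, 12 g; this point is its centre. It passes through the sieve's slots.
- small1_center (a point): Small dark steel pellet, an upright cylinder 14 mm across and 10 mm high, 12 g; this point is its centre. It passes through the sieve's slots.
- small2_center (a point): Small dark steel pellet, an upright cylinder 14 mm across and 10 mm high, 12 g; this point is its centre. It passes through the sieve's slots.
- small3_center (a point): Small dark steel pellet, an upright cylinder 14 mm across and 10 mm high, 12 g; this point is its centre. It passes through the sieve's slots.
- large0_center (a point): Large white ceramic pellet, an upright cylinder 30 mm across and 24 mm high, 66 g; this point is its centre. It cannot pass through the slots.
- large1_center (a point): Large white ceramic pellet, an upright cylinder 30 mm across and 24 mm high, 66 g; this point is its centre. It cannot pass through the slots.
- large2_center (a point): Large white ceramic pellet, an upright cylinder 30 mm across and 24 mm high, 66 g; this point is its centre. It cannot pass through the slots.
- amber_bottle: Bystander: amber bottle 74 mm across, 165 mm high. Origin: centre of its underside.
- beaker: Bystander: glass beaker 72 mm across, 100 mm high. Origin: centre of its underside.
- jar: Bystander: white jar with blue lid, 64 mm across, 75 mm high. Origin: centre of its underside.
- wash_bottle: Bystander: white bottle with red cap, 64 mm across, 150 mm high. Origin: centre of its underside.
- scoop: Bystander: steel spoon lying on the bench near the robot. Origin: under its middle.
Not all that is in view belongs to the job. What is shaped like the sieve but purple is not meant.

How it is judged:
On the way, in this order (a step that is already met when the one before it is completed fails the run):
1. the sieve, with all seven pellets in it, rests on the receiver's rails between the guides (x of sieve in the frame of receiver between -0.008 and 0.008 m and y of sieve in the frame of receiver between -0.05 and 0.05 m and z of sieve in the frame of receiver between 0.033 and 0.048 m and angle between the y axis of sieve and the y axis of receiver, either way round below 0.12 rad and value of joint rails above 0.001 m and x of small0_center in the frame of sieve between -0.055 and 0.055 m and y of small0_center in the frame of sieve between -0.057 and 0.057 m and z of small0_center in the frame of sieve between 0.006 and 0.036 m and x of small1_center in the frame of sieve between -0.055 and 0.055 m and y of small1_center in the frame of sieve between -0.057 and 0.057 m and z of small1_center in the frame of sieve between 0.006 and 0.036 m and x of small2_center in the frame of sieve between -0.055 and 0.055 m and y of small2_center in the frame of sieve between -0.057 and 0.057 m and z of small2_center in the frame of sieve between 0.006 and 0.036 m and x of small3_center in the frame of sieve between -0.055 and 0.055 m and y of small3_center in the frame of sieve between -0.057 and 0.057 m and z of small3_center in the frame of sieve between 0.006 and 0.036 m and x of large0_center in the frame of sieve between -0.055 and 0.055 m and y of large0_center in the frame of sieve between -0.057 and 0.057 m and z of large0_center in the frame of sieve between 0.006 and 0.036 m and x of large1_center in the frame of sieve between -0.055 and 0.055 m and y of large1_center in the frame of sieve between -0.057 and 0.057 m and z of large1_center in the frame of sieve between 0.006 and 0.036 m and x of large2_center in the frame of sieve between -0.055 and 0.055 m and y of large2_center in the frame of sieve between -0.057 and 0.057 m and z of large2_center in the frame of sieve between 0.006 and 0.036 m), for 0.1 s.
2. slid along the rails, the sieve has pressed the left (+y) buffer in by at least 3 mm (x of sieve in the frame of receiver between -0.008 and 0.008 m and y of sieve in the frame of receiver between -0.05 and 0.05 m and z of sieve in the frame of receiver between 0.033 and 0.048 m and value of joint left_buffer above 0.003 m), for 0.02 s.
3. and then the right (-y) buffer (x of sieve in the frame of receiver between -0.008 and 0.008 m and y of sieve in the frame of receiver between -0.05 and 0.05 m and z of sieve in the frame of receiver between 0.033 and 0.048 m and value of joint right_buffer above 0.003 m), for 0.02 s.
4. all four small pellets are in the receiver, the sieve still on the rails (x of sieve in the frame of receiver between -0.008 and 0.008 m and y of sieve in the frame of receiver between -0.05 and 0.05 m and z of sieve in the frame of receiver between 0.033 and 0.048 m and x of small0_center in the frame of receiver between -0.051 and 0.051 m and y of small0_center in the frame of receiver between -0.104 and 0.104 m and z of small0_center in the frame of receiver between 0 and 0.036 m and x of small1_center in the frame of receiver between -0.051 and 0.051 m and y of small1_center in the frame of receiver between -0.104 and 0.104 m and z of small1_center in the frame of receiver between 0 and 0.036 m and x of small2_center in the frame of receiver between -0.051 and 0.051 m and y of small2_center in the frame of receiver between -0.104 and 0.104 m and z of small2_center in the frame of receiver between 0 and 0.036 m and x of small3_center in the frame of receiver between -0.051 and 0.051 m and y of small3_center in the frame of receiver between -0.104 and 0.104 m and z of small3_center in the frame of receiver between 0 and 0.036 m), for 0.2 s.
At the end, for the whole second after the job is handed in: The four small pellets lie in the receiver's pan, the three large ones in the sieve, and the sieve stands flat on the cork mat (its centre within 50 mm of the mat's in x and y, at rest), released (x of small0_center in the frame of receiver between -0.051 and 0.051 m and y of small0_center in the frame of receiver between -0.104 and 0.104 m and z of small0_center in the frame of receiver between 0 and 0.036 m and x of small1_center in the frame of receiver between -0.051 and 0.051 m and y of small1_center in the frame of receiver between -0.104 and 0.104 m and z of small1_center in the frame of receiver between 0 and 0.036 m and x of small2_center in the frame of receiver between -0.051 and 0.051 m and y of small2_center in the frame of receiver between -0.104 and 0.104 m and z of small2_center in the frame of receiver between 0 and 0.036 m and x of small3_center in the frame of receiver between -0.051 and 0.051 m and y of small3_center in the frame of receiver between -0.104 and 0.104 m and z of small3_center in the frame of receiver between 0 and 0.036 m and x of large0_center in the frame of sieve between -0.055 and 0.055 m and y of large0_center in the frame of sieve between -0.057 and 0.057 m and z of large0_center in the frame of sieve between 0.006 and 0.036 m and x of large1_center in the frame of sieve between -0.055 and 0.055 m and y of large1_center in the frame of sieve between -0.057 and 0.057 m and z of large1_center in the frame of sieve between 0.006 and 0.036 m and x of large2_center in the frame of sieve between -0.055 and 0.055 m and y of large2_center in the frame of sieve between -0.057 and 0.057 m and z of large2_center in the frame of sieve between 0.006 and 0.036 m and x of sieve in the frame of mat between -0.05 and 0.05 m and y of sieve in the frame of mat between -0.05 and 0.05 m and z of sieve in the frame of mat between 0.002 and 0.01 m and angle between sieve's own z axis and vertical below 0.08 rad and linear speed of sieve below 0.02 m/s); the robot touches nothing.
It fails at once if a buffer driven solid (pressed in more than 12 mm) (value of joint any of left_buffer, right_buffer above 0.012 m).
It fails at once if the sieve pressed hard on the rails (rails down by more than 10 mm) (value of joint rails above 0.01 m).
It fails at once if the sieve tipped by more than 0.3 rad (angle between sieve's own z axis and vertical above 0.3 rad).
It fails at once if the sieve lifted more than 6 mm off the rails when some small pellets, but not all, are through (((x of small0_center in the frame of receiver between -0.051 and 0.051 m and y of small0_center in the frame of receiver between -0.104 and 0.104 m and z of small0_center in the frame of receiver between 0 and 0.036 m) or (x of small1_center in the frame of receiver between -0.051 and 0.051 m and y of small1_center in the frame of receiver between -0.104 and 0.104 m and z of small1_center in the frame of receiver between 0 and 0.036 m) or (x of small2_center in the frame of receiver between -0.051 and 0.051 m and y of small2_center in the frame of receiver between -0.104 and 0.104 m and z of small2_center in the frame of receiver between 0 and 0.036 m) or (x of small3_center in the frame of receiver between -0.051 and 0.051 m and y of small3_center in the frame of receiver between -0.104 and 0.104 m and z of small3_center in the frame of receiver between 0 and 0.036 m)) and (not (x of small0_center in the frame of receiver between -0.051 and 0.051 m and y of small0_center in the frame of receiver between -0.104 and 0.104 m and z of small0_center in the frame of receiver between 0 and 0.036 m) or not (x of small1_center in the frame of receiver between -0.051 and 0.051 m and y of small1_center in the frame of receiver between -0.104 and 0.104 m and z of small1_center in the frame of receiver between 0 and 0.036 m) or not (x of small2_center in the frame of receiver between -0.051 and 0.051 m and y of small2_center in the frame of receiver between -0.104 and 0.104 m and z of small2_center in the frame of receiver between 0 and 0.036 m) or not (x of small3_center in the frame of receiver between -0.051 and 0.051 m and y of small3_center in the frame of receiver between -0.104 and 0.104 m and z of small3_center in the frame of receiver between 0 and 0.036 m)) and z of sieve in the frame of receiver above 0.051 m).
It fails at once if a bystander moved by more than 30 mm (distance of any of amber_bottle, beaker, jar, wash_bottle, scoop from where it was at the start of the episode above 0.03 m).
It also fails if it takes over 67 s, if anything falls off the work surface, if the arm or the gripper's body presses on something with over 40 N, if the wrist force passes 120 N, or if a joint passes its speed limit or range.

## Working session

There is one attempt and no reset: what is moved stays moved. The work goes in short steps, Python scripts to look and compute and a tool call to move; the robot and the scene stay as the last step left them, time stands still between calls to the robot, and variables do not carry over. Pictures are saved under pics/ and viewed, and the job is handed in when it is done.

Besides the shell and the picture viewer there is one more tool, called by a JSON object that holds its "method" and its "body", one argument or row to a line. play_rows: Moves the arm, as the interface text tells. Its arguments: {"type":"object","properties":{"commands":{"type":"array","items":{"type":"array","items":{"type":"number"}}},"grip_force":{"type":"number"}},"required":["commands"]}

```bash
mkdir -p pics; ls
python3 - <<'E'
from workcell import r,cams
import cv2
o=r.get_obs()
for k,v in o.items(): print(k,v)
for n in ["scene","top","wrist"]:
    c=cams.capture(n)
    cv2.imwrite(f"pics/a_{n}.png",c["color"][:,:,::-1])
    print(n,c["mtx"],c["cam_to_world"])
E
```

```text
pics
t 0.0
q [-1.15987640e+00  2.64725347e-01  1.60533928e+00 -4.70309716e-05
  1.27371032e+00 -3.68879951e-02]
dq [-0.00023254  0.00013344 -0.00177817 -0.00037047  0.00059654 -0.00077471]
joint_efforts [ 3.11733334e-05 -5.02107024e+01 -3.56877387e+01  7.29832286e-02
  2.92310072e-02 -2.00449763e-04]
tcp_pos [ 0.29198057 -0.60780536  0.2374255 ]
orientation [[ 9.01392450e-01  4.33002098e-01 -9.12948538e-04]
 [ 4.33003059e-01 -9.01390270e-01  1.98265775e-03]
 [ 3.55720381e-05 -2.18246224e-03 -9.99997618e-01]]
contact_force [0.14185398 0.3181154  0.49916768]
wrist_torque [-0.00271136  0.0114252   0.02160135]
gripper_width 0.08802824393384923
scene [[459.62889482   0.         256.6209972 ]
 [  0.         459.62889482 193.71334336]
 [  0.           0.           1.        ]] [[-0.39400037 -0.70066228  0.59484122  1.24761613]
 [ 0.91902096 -0.29130495  0.26559727  0.23881662]
 [-0.0128138   0.65131697  0.75869757  0.99081113]
 [ 0.          0.          0.          1.        ]]
top [[386.36375436   0.         255.92001046]
 [  0.         386.36375436 192.49935796]
 [  0.           0.           1.        ]] [[ 0.02290268  0.98036897 -0.19583704  0.34847093]
 [-0.99973237  0.02181942 -0.00768733 -0.10423535]
 [-0.00326337  0.19596069  0.98060632  1.1038687 ]
 [ 0.          0.          0.          1.        ]]
wrist [[297.31863964   0.         257.31614536]
 [  0.         297.31863964 190.0759579 ]
 [  0.           0.           1.        ]] [[ 4.33324051e-01  8.63321702e-01  2.58661758e-01  3.58935265e-01]
 [-9.01237718e-01  4.15385695e-01  1.23390845e-01 -5.76642889e-01]
 [-9.18399616e-04 -2.86583953e-01  9.58054693e-01  3.83218261e-01]
 [ 0.00000000e+00  0.00000000e+00  0.00000000e+00  1.00000000e+00]]
```

View pics/a_scene.png

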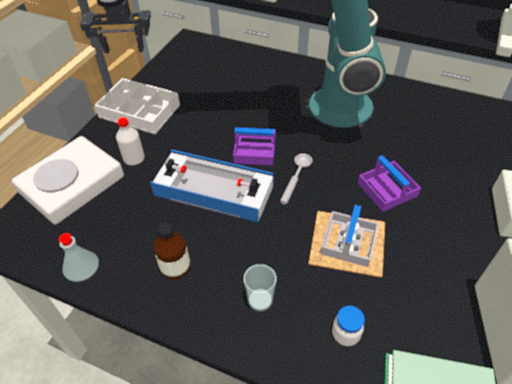

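View pics/a_top.png

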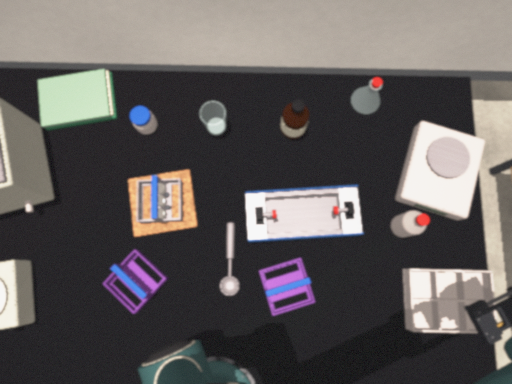

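View pics/a_wrist.png

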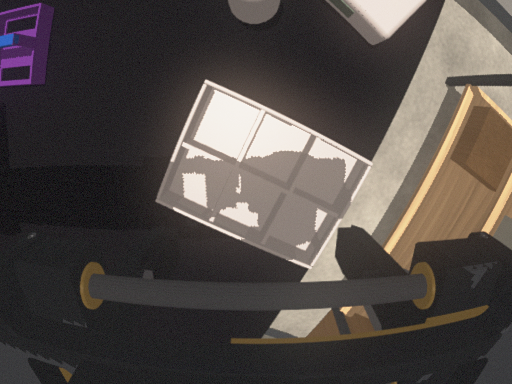

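The sieve stands on the cork mat at top-image (162,202). The receiver is at (304,213), and two purple decoys sit lower down. I'll enlarge those regions for measuring.

Run:
```python
import cv2
im=cv2.imread("pics/a_top.png")
cv2.imwrite("pics/b1.png",cv2.resize(im[160:245,115:215],None,fx=7,fy=7,interpolation=cv2.INTER_CUBIC))
cv2.imwrite("pics/b2.png",cv2.resize(im[175:250,235:370],None,fx=5.8,fy=5.8,interpolation=cv2.INTER_CUBIC))
im=cv2.imread("pics/a_scene.png")
cv2.imwrite("pics/b3.png",cv2.resize(im[195:285,300:400],None,fx=6,fy=6,interpolation=cv2.INTER_CUBIC))
cv2.imwrite("pics/b4.png",cv2.resize(im[145:225,145:280],None,fx=5.5,fy=5.5,interpolation=cv2.INTER_CUBIC))
```

```text
(no output)
```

View pics/b1.png

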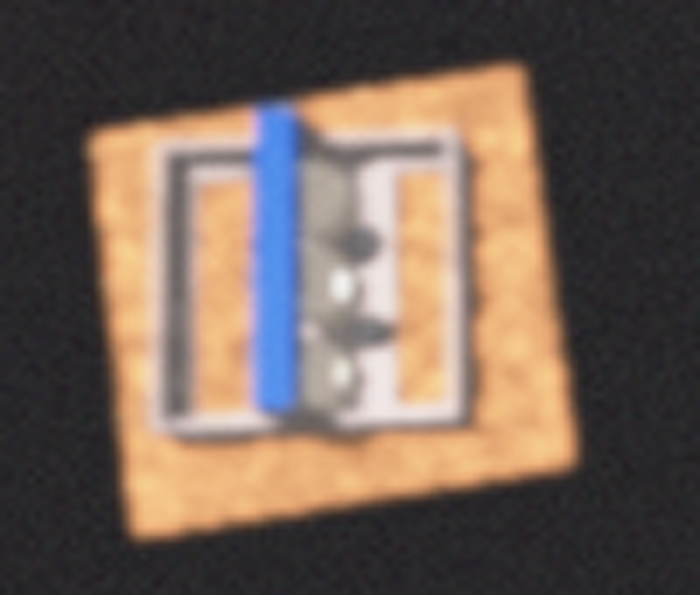

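View pics/b2.png

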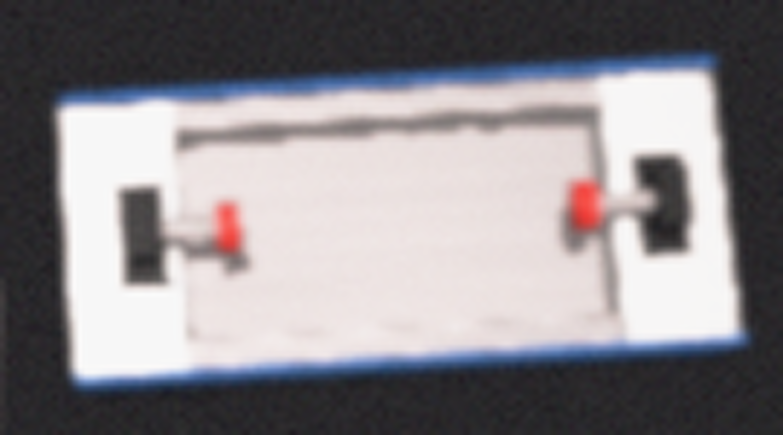

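View pics/b3.png

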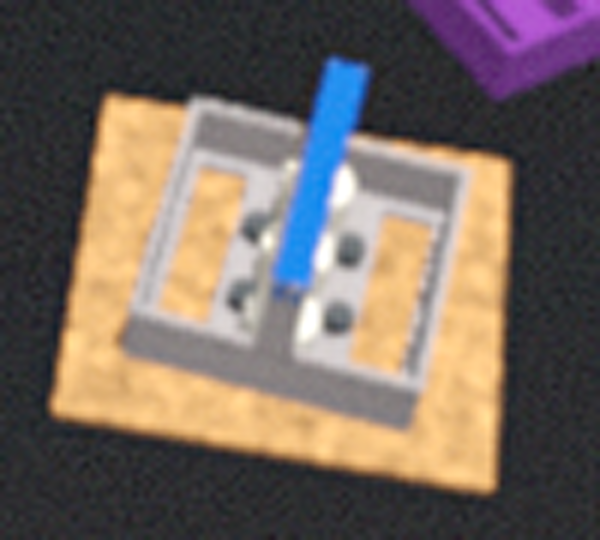

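View pics/b4.png

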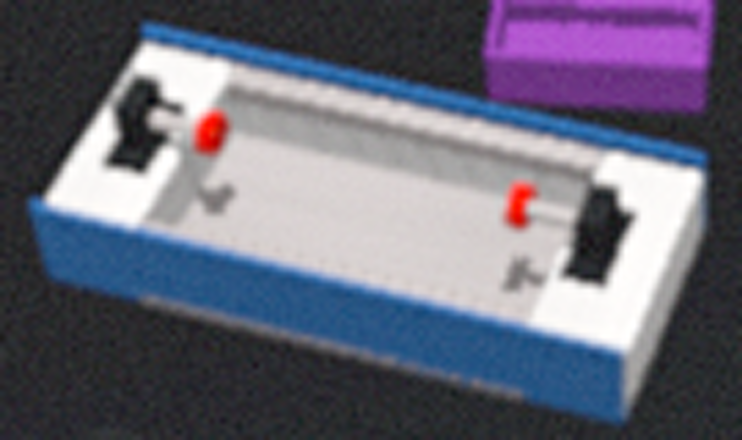

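```bash
cat > h.py <<'E'
import numpy as np
from workcell import r,cams
def calib(n):
    c=cams.capture(n); return c
def ray(c,u,v):
    K=c["mtx"];T=c["cam_to_world"]
    d=np.array([(u-K[0,2])/K[0,0],-(v-K[1,2])/K[1,1],-1.])
    return T[:3,3],T[:3,:3]@d
def at(c,u,v,z):
    o,d=ray(c,u,v); return o+d*(z-o[2])/d[2]
def proj(c,P):
    K=c["mtx"];T=c["cam_to_world"]
    p=(np.asarray(P)-T[:3,3])@T[:3,:3]
    return np.stack([K[0,2]+K[0,0]*p[:,0]/-p[:,2],K[1,2]-K[1,1]*p[:,1]/-p[:,2]],1)
E
python3 - <<'E'
from h import *
t=calib("top"); s=calib("scene")
def q(c,f,ox,oy,pts,z,name):
    P=[]
    for X,Y in pts:
        p=at(c,(X+.5)/f-.5+ox,(Y+.5)/f-.5+oy,z);P.append(p[:2])
    P=np.array(P);print(name);print(P.round(4),"mean",P.mean(0).round(4))
    print(" edges",[round(float(np.linalg.norm(P[i]-P[i-1])),4) for i in range(len(P))])
    return P
q(t,7,115,160,[(88,130),(525,63),(578,465),(135,540)],.006,"mat")
q(t,7,115,160,[(155,142),(460,128),(468,425),(158,432)],.040,"rim")
q(t,7,115,160,[(255,103),(295,103),(297,412),(257,412)],.088,"handle")
q(s,6,300,195,[(190,95),(468,172),(415,390),(125,340)],.040,"rimS")
q(s,6,300,195,[(330,58),(370,65),(310,288),(273,283)],.088,"handleS")
q(t,5.8,235,175,[(57,95),(715,58),(747,345),(75,387)],.055,"rec")
q(t,5.8,235,175,[(217,230),(243,230),(570,205),(602,205)],.062,"buf")
q(s,5.5,145,145,[(145,25),(707,155),(628,352),(33,200)],.055,"recS")
E
```

```text
mat
[[0.6021 0.2816]
 [0.635  0.1007]
 [0.4667 0.0696]
 [0.4322 0.2475]] mean [0.534  0.1749]
 edges [0.1733, 0.1839, 0.1712, 0.1812]
rim
[[0.5899 0.2421]
 [0.5984 0.1192]
 [0.4779 0.1086]
 [0.4723 0.2311]] mean [0.5346 0.1753]
 edges [0.1181, 0.1233, 0.121, 0.1227]
handle
[[0.5953 0.1891]
 [0.5957 0.1736]
 [0.4755 0.164 ]
 [0.4752 0.1791]] mean [0.5354 0.1765]
 edges [0.1206, 0.0155, 0.1205, 0.0151]
rimS
[[0.4799 0.1106]
 [0.4747 0.2329]
 [0.591  0.2392]
 [0.6132 0.1241]] mean [0.5397 0.1767]
 edges [0.1339, 0.1224, 0.1165, 0.1172]
handleS
[[0.4769 0.1655]
 [0.4742 0.182 ]
 [0.5939 0.1895]
 [0.5972 0.1754]] mean [0.5355 0.1781]
 edges [0.1207, 0.0167, 0.1199, 0.0145]
rec
[[ 0.5616 -0.064 ]
 [ 0.5866 -0.3786]
 [ 0.4497 -0.3895]
 [ 0.4231 -0.0764]] mean [ 0.5052 -0.2271]
 edges [0.1391, 0.3155, 0.1374, 0.3143]
buf
[[ 0.4972 -0.1412]
 [ 0.4975 -0.1533]
 [ 0.5128 -0.3067]
 [ 0.5131 -0.3217]] mean [ 0.5052 -0.2307]
 edges [0.1812, 0.0122, 0.1541, 0.015]
recS
[[ 0.4519 -0.3892]
 [ 0.4254 -0.0766]
 [ 0.5588 -0.0634]
 [ 0.5836 -0.3773]] mean [ 0.5049 -0.2266]
 edges [0.1322, 0.3137, 0.134, 0.3149]
```

Both cameras agree:
- **Sieve:** centre (0.535, 0.176), yaw about 0.077.
- **Receiver:** centre (0.505, −0.227), yaw about 0.082.
- **Mat:** centre (0.534, 0.175).

Moving towards the sieve now.

{"method": "play_rows", "body": {
  "commands": [
    [0.04,-0.043,0,0,0,0,-1],
    [0.094,-0.101,0,0,0,0,-1],
    [0.148,-0.159,0,0,0,0,-1],
    [0.202,-0.217,0,0,0,0,-1],
    [0.256,-0.275,0,0,0,0,-1]
  ]
}}

```text
t: 0.67
tcp_pos: [0.3481, -0.4274, 0.2385]
orientation: [[0.902, 0.432, -0.0], [0.432, -0.902, 0.0], [0.0, -0.0, -1.0]]
contact_force: [0.6, -0.1, -0.2]
gripper_width: 0.088
```

{"method": "play_rows", "body": {
  "commands": [
    [0.054,-0.058,0,0,0,0,-1],
    [0.108,-0.116,0,0,0,0,-1],
    [0.162,-0.174,0,0,0,0,-1],
    [0.216,-0.232,0,0,0,0,-1],
    [0.27,-0.29,0,0,0,0,-1]
  ]
}}

```text
t: 1.08
tcp_pos: [0.4071, -0.2381, 0.2388]
orientation: [[0.902, 0.433, 0.001], [0.433, -0.902, -0.0], [0.0, 0.0, -1.0]]
contact_force: [0.6, -0.9, 0.4]
gripper_width: 0.0883
```

{"method": "play_rows", "body": {
  "commands": [
    [0.054,-0.058,0,0,0,0,-1],
    [0.108,-0.116,0,0,0,0,-1],
    [0.162,-0.174,0,0,0,0,-1],
    [0.216,-0.232,0,0,0,0,-1],
    [0.27,-0.29,0,0,0,0,-1]
  ]
}}

```text
t: 1.5
tcp_pos: [0.466, -0.0488, 0.239]
orientation: [[0.901, 0.433, 0.001], [0.433, -0.901, -0.0], [0.001, 0.001, -1.0]]
contact_force: [-0.3, -1.1, 0.3]
gripper_width: 0.0881
```

```bash
cat > st.py <<'E'
from h import *
import sys
np.set_printoptions(suppress=True,precision=4)
def st():
    o=r.get_obs();R=np.array(o["orientation"]);p=np.array(o["tcp_pos"])
    print("t",round(o["t"],3),"p",p,"a",round(float(np.arctan2(R[1,0],R[0,0])),4),"tz",R[:,2],"F",np.array(o["contact_force"]).round(2),"M",np.array(o["wrist_torque"]).round(3),"w",round(o["gripper_width"],4),"q",np.array(o["q"]))
    return p,R
def to(x,y,z,a):
    p,R=st()
    d=R.T@(np.array([x,y,z])-p)
    c=np.cos(a);s=np.sin(a)
    Rt=np.array([[c,s,0],[s,-c,0],[0,0,-1]])
    from scipy.spatial.transform import Rotation as Ro
    w=Ro.from_matrix(R.T@Rt).as_rotvec()
    print("cmd",(d/.5).round(4),(w/np.pi).round(4))
if __name__=="__main__":
    v=list(map(float,sys.argv[1:]))
    to(*v) if v else st()
E
python3 st.py 0.535 0.176 0.16 0.077
```

```text
t 1.5 p [ 0.466  -0.0488  0.239 ] a 0.4477 tz [ 0.0009 -0.0002 -1.    ] F [-0.26 -1.14  0.26] M [-0.04  -0.067  0.014] w 0.0881 q [-0.1575 -0.1357  2.0272 -0.      1.2492  0.9656]
cmd [ 0.3189 -0.3457  0.1581] [ 0.0001 -0.0003  0.118 ]
```

{"method": "play_rows", "body": {
  "commands": [
    [0.054,-0.058,0.02,0,0,0.025,-1],
    [0.108,-0.116,0.04,0,0,0.05,-1],
    [0.162,-0.174,0.06,0,0,0.075,-1],
    [0.21,-0.228,0.08,0,0,0.1,-1],
    [0.25,-0.271,0.1,0,0,0.118,-1]
  ]
}}

```text
t: 1.92
tcp_pos: [0.5202, 0.1283, 0.1884]
orientation: [[0.997, 0.075, 0.001], [0.075, -0.997, 0.001], [0.001, -0.001, -1.0]]
contact_force: [-0.7, -0.7, 0.4]
gripper_width: 0.0882
```

```bash
python3 st.py 0.535 0.176 0.14 0.077
```

```text
t 1.917 p [0.5202 0.1283 0.1884] a 0.0748 tz [ 0.0007  0.0006 -1.    ] F [-0.68 -0.68  0.42] M [-0.011  0.002 -0.029] w 0.0882 q [0.195  0.0384 1.9573 0.0005 1.1451 1.6908]
cmd [ 0.0366 -0.0929  0.0969] [-0.0002 -0.0002 -0.0007]
```

{"method": "play_rows", "body": {
  "commands": [
    [0.014,-0.037,0.04,0,0,0,-1],
    [0.028,-0.074,0.075,0,0,0,-1],
    [0.0366,-0.093,0.096,0,0,0,-1],
    [0.0366,-0.093,0.096,0,0,0,-1],
    [0.0366,-0.093,0.096,0,0,0,-1]
  ]
}}

```text
t: 2.33
tcp_pos: [0.534, 0.173, 0.1401]
orientation: [[0.997, 0.078, -0.002], [0.078, -0.997, -0.001], [-0.002, 0.001, -1.0]]
contact_force: [-0.4, -0.2, 0.4]
gripper_width: 0.0881
```

Run:
```python
from st import *
st()
import cv2
for n in ["wrist","top"]:
    c=cams.capture(n); cv2.imwrite(f"pics/c_{n}.png",c["color"][:,:,::-1])
    if n=="wrist":print(c["mtx"],c["cam_to_world"])
```

```text
t 2.333 p [0.534  0.173  0.1401] a 0.0781 tz [-0.0019 -0.001  -1.    ] F [-0.42 -0.17  0.39] M [ 0.028 -0.015  0.024] w 0.0881 q [ 0.2692  0.1346  1.9486 -0.0005  1.0605  1.7622]
[[297.3186   0.     257.3161]
 [  0.     297.3186 190.076 ]
 [  0.       0.       1.    ]] [[ 0.0784  0.9547  0.2872  0.6082]
 [-0.9969  0.0746  0.0241  0.1783]
 [ 0.0016 -0.2882  0.9576  0.2856]
 [ 0.      0.      0.      1.    ]]
```

View pics/c_wrist.png

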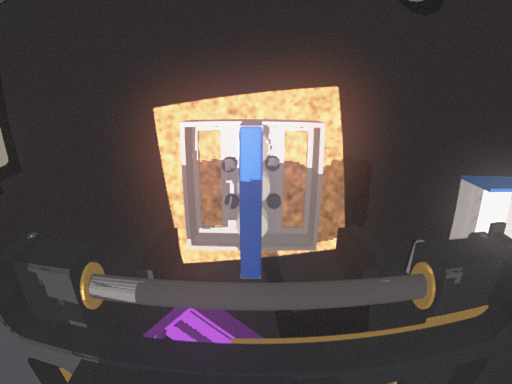

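The wrist view shows the handle centred on column 251, running from row 127 to row 277. It is aligned with the tool. I'll work out the offset.

```bash
cat >> h.py <<'E'
def wat(c,u,v,z):
    K=c["mtx"];T=c["cam_to_world"]
    x=(u-K[0,2])/K[0,0];y=(v-K[1,2])/K[1,1];th=np.hypot(x,y);
    d=np.array([x/th*np.sin(th),-y/th*np.sin(th),-np.cos(th)])
    d=T[:3,:3]@d;o=T[:3,3];return o+d*(z-o[2])/d[2]
E
python3 - <<'E'
from st import *
c=cams.capture("wrist")
P=[wat(c,u,v,.088) for u,v in [(239,127),(263,127),(241,277),(262,277)]]
print(np.array(P)); m=np.mean(P,0);print(m)
P=[wat(c,u,v,.040) for u,v in [(180,123),(325,122),(317,249),(188,250)]]
print(np.array(P),np.mean(P,0))
to(.535,.1755,.062,.077)
E
```

```text
[[0.5925 0.1884 0.088 ]
 [0.5937 0.1724 0.088 ]
 [0.477  0.1801 0.088 ]
 [0.4783 0.1636 0.088 ]]
[0.5354 0.1761 0.088 ]
[[0.5893 0.2413 0.04  ]
 [0.5993 0.1195 0.04  ]
 [0.4815 0.1106 0.04  ]
 [0.4707 0.2331 0.04  ]] [0.5352 0.1761 0.04  ]
t 2.483 p [0.5352 0.1724 0.142 ] a 0.076 tz [ 0.0017  0.0002 -1.    ] F [-0.53 -0.38 -0.11] M [ 0.037  0.018 -0.026] w 0.0885 q [ 0.2675  0.132   1.9476 -0.0003  1.0602  1.7624]
cmd [-0.0003 -0.0062  0.16  ] [-0.     -0.0006 -0.0003]
```

{"method": "play_rows", "body": {
  "commands": [
    [0.001,-0.005,0.03,0,0,0,-1],
    [0.001,-0.005,0.06,0,0,0,-1],
    [0.001,-0.005,0.09,0,0,0,-1],
    [0.001,-0.005,0.12,0,0,0,-1],
    [0.001,-0.005,0.14,0,0,0,-1]
  ]
}}

```text
t: 2.9
tcp_pos: [0.535, 0.1747, 0.0707]
orientation: [[0.997, 0.076, 0.001], [0.076, -0.997, 0.0], [0.001, 0.0, -1.0]]
contact_force: [0.4, -0.5, -0.5]
gripper_width: 0.0882
```

{"method": "play_rows", "body": {
  "commands": [
    [0,0,0.01,0,0,0,-1],
    [0,0,0.018,0,0,0,-1],
    [0,0,0.018,0,0,0,-1],
    [0,0,0.018,0,0,0,-1],
    [0,0,0.018,0,0,0,-1]
  ]
}}

```text
t: 3.32
tcp_pos: [0.5357, 0.1759, 0.0627]
orientation: [[0.997, 0.077, 0.002], [0.077, -0.997, 0.0], [0.002, -0.0, -1.0]]
contact_force: [0.0, 0.5, 0.4]
gripper_width: 0.0882
```

Run:
```python
from st import *
import cv2
c=cams.capture("wrist"); cv2.imwrite("pics/d.png",c["color"][:,:,::-1])
to(.5353,.176,.062,.077)
```

```text
t 3.367 p [0.5357 0.176  0.0627] a 0.0771 tz [ 0.0017  0.0005 -1.    ] F [ 0.23  0.49 -0.17] M [0.042 0.027 0.023] w 0.0882 q [0.2733 0.2281 2.0013 0.     0.9105 1.767 ]
cmd [-0.0007 -0.      0.0013] [-0.0001 -0.0005  0.    ]
```

View pics/d.png

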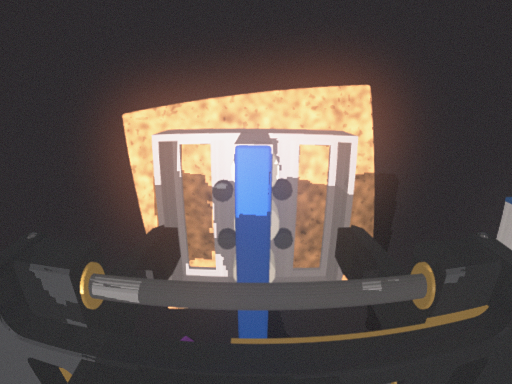

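The handle sits centred between the fingers (column 253). Closing now.

{"method": "play_rows", "body": {
  "commands": [
    [0,0,0,0,0,0,0.4],
    [0,0,0,0,0,0,0.55],
    [0,0,0,0,0,0,0.7],
    [0,0,0,0,0,0,1],
    [0,0,0,0,0,0,1]
  ],
  "grip_force": 45
}}

```text
t: 3.78
tcp_pos: [0.5349, 0.1758, 0.0618]
orientation: [[0.997, 0.077, 0.0], [0.077, -0.997, 0.0], [0.0, -0.0, -1.0]]
contact_force: [0.0, -0.6, -0.7]
gripper_width: 0.0569
```

{"method": "play_rows", "body": {
  "commands": [
    [0,0,0,0,0,0,1],
    [0,0,0,0,0,0,1],
    [0,0,0,0,0,0,1],
    [0,0,-0.002,0,0,0,1],
    [0,0,-0.006,0,0,0,1]
  ]
}}

```text
t: 4.2
tcp_pos: [0.5346, 0.1757, 0.0645]
orientation: [[0.997, 0.077, -0.001], [0.077, -0.997, -0.0], [-0.001, 0.0, -1.0]]
contact_force: [0.2, -0.9, 0.2]
gripper_width: 0.0236
```

```bash
python3 st.py
```

```text
t 4.2 p [0.5346 0.1757 0.0645] a 0.0771 tz [-0.0006 -0.0002 -1.    ] F [ 0.22 -0.93  0.19] M [-0.     0.038 -0.014] w 0.0236 q [0.2733 0.2252 2.0008 0.     0.9163 1.767 ]
```

Still closing, and the tool has risen 3 mm. I'll go back down and finish the grip.

{"method": "play_rows", "body": {
  "commands": [
    [0,0,0.005,0,0,0,1],
    [0,0,0.005,0,0,0,1],
    [0,0,0.005,0,0,0,1],
    [0,0,0.005,0,0,0,1],
    [0,0,0.005,0,0,0,1]
  ]
}}

```text
t: 4.62
tcp_pos: [0.5357, 0.1763, 0.0628]
orientation: [[0.997, 0.077, 0.002], [0.077, -0.997, 0.001], [0.002, -0.001, -1.0]]
contact_force: [0.6, 2.4, 4.3]
gripper_width: 0.0153
```

{"method": "play_rows", "body": {
  "commands": [
    [0,0,0,0,0,0,1],
    [0,0,-0.001,0,0,0,1],
    [0,0,-0.003,0,0,0,1],
    [0,0,-0.006,0,0,0,1],
    [0,0,-0.01,0,0,0,1]
  ]
}}

```text
t: 5.03
tcp_pos: [0.5326, 0.1748, 0.0653]
orientation: [[0.997, 0.077, -0.005], [0.077, -0.997, -0.002], [-0.005, 0.001, -1.0]]
contact_force: [0.7, 0.4, -6.3]
gripper_width: 0.0151
```

```bash
python3 st.py
```

```text
t 5.033 p [0.5326 0.1748 0.0653] a 0.0772 tz [-0.0047 -0.0018 -1.    ] F [ 0.72  0.43 -6.32] M [0.016 0.027 0.044] w 0.0151 q [ 0.273   0.2229  2.0018 -0.0006  0.9219  1.7669]
```

{"method": "play_rows", "body": {
  "commands": [
    [0,0,-0.006,0,0,0,1],
    [0,0,-0.014,0,0,0,1],
    [0,0,-0.024,0,0,0,1],
    [0,0,-0.036,0,0,0,1],
    [0,0,-0.05,0,0,0,1]
  ]
}}

```text
t: 5.45
tcp_pos: [0.5347, 0.1757, 0.0926]
orientation: [[0.997, 0.077, -0.0], [0.077, -0.997, -0.0], [-0.001, 0.0, -1.0]]
contact_force: [0.3, 0.5, -5.0]
gripper_width: 0.0156
```

{"method": "play_rows", "body": {
  "commands": [
    [0,0.002,-0.016,0,0,0,1],
    [-0.001,0.006,-0.032,0,0,0,1],
    [-0.002,0.014,-0.048,0,0,0,1],
    [-0.004,0.026,-0.064,0,0,0,1],
    [-0.0064,0.042,-0.08,0,0,0,1]
  ]
}}

```text
t: 5.87
tcp_pos: [0.5334, 0.1542, 0.1333]
orientation: [[0.997, 0.078, 0.001], [0.078, -0.997, 0.0], [0.001, -0.0, -1.0]]
contact_force: [-0.2, 0.2, -4.5]
gripper_width: 0.0154
```

{"method": "play_rows", "body": {
  "commands": [
    [-0.003,0.02,-0.016,0,0,0,1],
    [-0.0068,0.044,-0.032,0,0,0,1],
    [-0.011,0.072,-0.048,0,0,0,1],
    [-0.0152,0.1,-0.062,0,0,0,1],
    [-0.0196,0.128,-0.074,0,0,0,1]
  ]
}}

```text
t: 6.28
tcp_pos: [0.5283, 0.0883, 0.1702]
orientation: [[0.997, 0.077, 0.0], [0.077, -0.997, -0.0], [0.0, 0.0, -1.0]]
contact_force: [0.7, 1.2, -4.8]
gripper_width: 0.0152
```

{"method": "play_rows", "body": {
  "commands": [
    [-0.0042,0.028,-0.01,0,0,0,1],
    [-0.0086,0.056,-0.018,0,0,0,1],
    [-0.0128,0.084,-0.024,0,0,0,1],
    [-0.0172,0.112,-0.028,0,0,0,1],
    [-0.0214,0.14,-0.03,0,0,0,1]
  ]
}}

```text
t: 6.7
tcp_pos: [0.5229, 0.0176, 0.1851]
orientation: [[0.997, 0.076, 0.001], [0.076, -0.997, -0.0], [0.001, 0.0, -1.0]]
contact_force: [0.1, 0.0, -4.4]
gripper_width: 0.0153
```

{"method": "play_rows", "body": {
  "commands": [
    [-0.0042,0.028,0,0,0,0,1],
    [-0.0086,0.056,0,0,0,0,1],
    [-0.0128,0.084,0,0,0,0,1],
    [-0.0172,0.112,0,0,0,0,1],
    [-0.0214,0.14,0,0,0,0,1]
  ]
}}

```text
t: 7.12
tcp_pos: [0.5172, -0.0529, 0.1846]
orientation: [[0.997, 0.076, -0.0], [0.076, -0.997, -0.0], [-0.0, 0.0, -1.0]]
contact_force: [-0.4, 0.1, -4.9]
gripper_width: 0.0152
```

{"method": "play_rows", "body": {
  "commands": [
    [-0.0042,0.028,0,0,0,0,1],
    [-0.0086,0.056,0,0,0,0,1],
    [-0.0128,0.084,0,0,0,0,1],
    [-0.0172,0.112,0,0,0,0,1],
    [-0.0214,0.14,0,0,0,0,1]
  ]
}}

```text
t: 7.53
tcp_pos: [0.5117, -0.1235, 0.1846]
orientation: [[0.997, 0.076, -0.0], [0.076, -0.997, -0.0], [-0.0, 0.0, -1.0]]
contact_force: [0.3, -0.3, -3.8]
gripper_width: 0.0155
```

{"method": "play_rows", "body": {
  "commands": [
    [-0.0042,0.028,0,0,0,0,1],
    [-0.0086,0.056,0,0,0,0,1],
    [-0.0124,0.082,0,0,0,0,1],
    [-0.016,0.106,0,0,0,-0.001,1],
    [-0.0194,0.128,0,0,0,-0.0016,1]
  ]
}}

```text
t: 7.95
tcp_pos: [0.5074, -0.1878, 0.1844]
orientation: [[0.997, 0.082, 0.0], [0.082, -0.997, -0.0], [0.0, 0.0, -1.0]]
contact_force: [-0.3, -0.7, -4.8]
gripper_width: 0.0151
```

{"method": "play_rows", "body": {
  "commands": [
    [-0.003,0.02,0,0,0,0,1],
    [-0.0058,0.038,0,0,0,0,1],
    [-0.0082,0.054,0,0,0,0,1],
    [-0.0102,0.066,0,0,0,0,1],
    [-0.0113,0.074,0,0,0,0,1]
  ]
}}

```text
t: 8.37
tcp_pos: [0.5053, -0.2244, 0.1841]
orientation: [[0.997, 0.082, -0.0], [0.082, -0.997, 0.0], [-0.0, -0.0, -1.0]]
contact_force: [0.9, -0.0, -5.4]
gripper_width: 0.0153
```

Run:
```python
from st import *
import cv2
to(.505,-.227,.187,.082)
for n in ["wrist","scene","top"]:
    c=cams.capture(n); cv2.imwrite(f"pics/e_{n}.png",c["color"][:,:,::-1])
st()
```

```text
t 8.367 p [ 0.5053 -0.2244  0.1841] a 0.0819 tz [-0.0002  0.0001 -1.    ] F [ 0.88 -0.01 -5.38] M [0.067 0.003 0.013] w 0.0153 q [-0.463   0.0754  1.9267 -0.      1.1397  1.0259]
cmd [-0.0009  0.0052 -0.0057] [-0.      0.0001 -0.    ]
t 8.517 p [ 0.5053 -0.2237  0.1841] a 0.0818 tz [-0.0002  0.0004 -1.    ] F [-0.31  1.07 -5.94] M [ 0.051 -0.     0.04 ] w 0.0151 q [-0.462   0.075   1.9271  0.0003  1.1398  1.0268]
```

View pics/e_wrist.png

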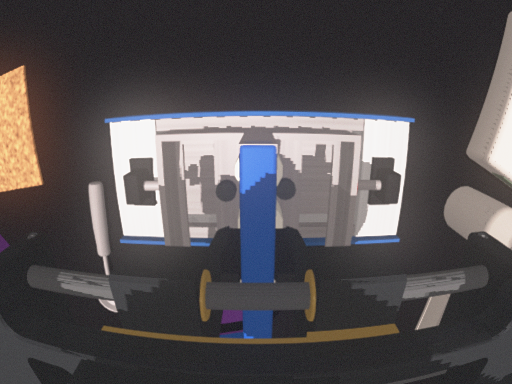

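View pics/e_scene.png

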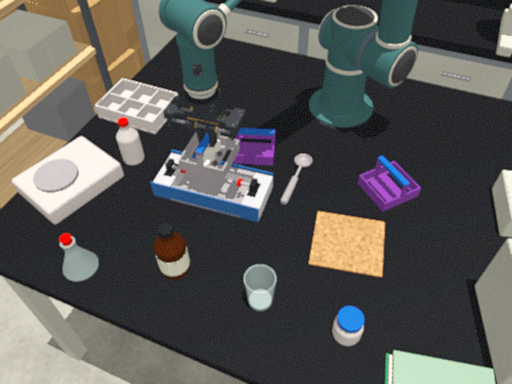

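Run:
```python
from st import *
import cv2
c=cams.capture("wrist")
P=np.array([wat(c,u,v,.055) for u,v in [(105,120),(414,119),(399,241),(121,241)]])
print(P,P.mean(0)); print(np.arctan2(P[0,1]-P[1,1],P[0,0]-P[1,0])-np.pi/2,np.arctan2(P[3,1]-P[2,1],P[3,0]-P[2,0])-np.pi/2)
im=cv2.imread("pics/e_wrist.png")
cv2.imwrite("pics/f1.png",cv2.resize(im[100:255,90:425],None,fx=2.3,fy=2.3,interpolation=cv2.INTER_CUBIC))
```

```text
[[ 0.5579 -0.0669  0.055 ]
 [ 0.5848 -0.3764  0.055 ]
 [ 0.4511 -0.3881  0.055 ]
 [ 0.426  -0.079   0.055 ]] [ 0.505  -0.2276  0.055 ]
0.08676722941881265 0.08075077745791348
```

View pics/f1.png

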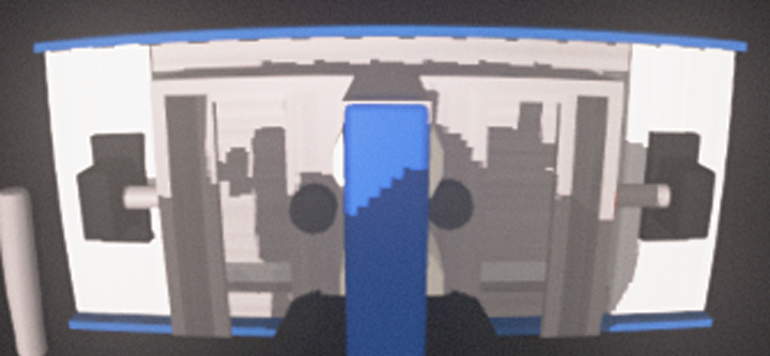

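{"method": "play_rows", "body": {
  "commands": [
    [-0.0005,0.001,0.004,0,0,0,1],
    [-0.0005,0.003,0.012,0,0,0,1],
    [-0.0005,0.005,0.024,0,0,0,1],
    [-0.0005,0.006,0.04,0,0,0,1],
    [-0.0005,0.006,0.058,0,0,0,1]
  ]
}}

```text
t: 8.98
tcp_pos: [0.5054, -0.2267, 0.1545]
orientation: [[0.997, 0.082, 0.0], [0.082, -0.997, -0.0], [0.0, 0.0, -1.0]]
contact_force: [-0.2, -0.5, -6.7]
gripper_width: 0.0154
```

{"method": "play_rows", "body": {
  "commands": [
    [0,0,0.018,0,0,0,1],
    [0,0,0.034,0,0,0,1],
    [0,0,0.046,0,0,0,1],
    [0,0,0.054,0,0,0,1],
    [0,0,0.058,0,0,0,1]
  ]
}}

```text
t: 9.4
tcp_pos: [0.5048, -0.2265, 0.1251]
orientation: [[0.997, 0.082, -0.001], [0.082, -0.997, 0.001], [-0.001, -0.001, -1.0]]
contact_force: [-0.5, -0.6, -5.0]
gripper_width: 0.0152
```

Run:
```python
from st import *
import cv2
to(.505,-.2273,.11,.083)
for n in ["wrist","scene","top"]:
    c=cams.capture(n); im=c["color"][:,:,::-1]
    if n=="scene": im=cv2.resize(im[90:225,145:280],None,fx=4.4,fy=4.4,interpolation=cv2.INTER_CUBIC)
    if n=="top": im=cv2.resize(im[165:255,235:370],None,fx=5.8,fy=5.8,interpolation=cv2.INTER_CUBIC)
    cv2.imwrite(f"pics/g_{n}.png",im)
```

```text
t 9.4 p [ 0.5048 -0.2265  0.1251] a 0.0821 tz [-0.0014  0.0007 -1.    ] F [-0.53 -0.6  -4.95] M [-0.     0.094  0.004] w 0.0152 q [-0.4667  0.1356  1.9782  0.      1.0294  1.022 ]
cmd [0.0002 0.0017 0.0302] [-0.0003  0.0004 -0.0003]
```

View pics/g_wrist.png

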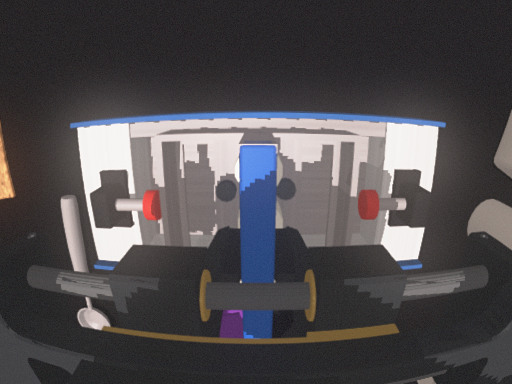

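View pics/g_scene.png

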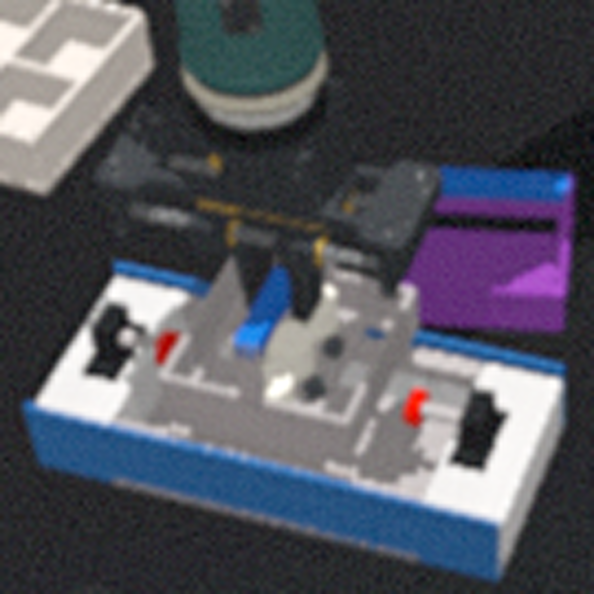

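The sieve hangs centred over the receiver, and the buffer faces show at columns about 161 and 359. I'll measure the gaps before going further down.

Run:
```python
from st import *
c=cams.capture("wrist")
a=.083;C=np.array([.505,-.2273])
for u,v in [(160,205),(359,204)]:
  for z in (.062,):
    p=wat(c,u,v,z);d=p[:2]-C;print(u,p,"rx",d@[np.cos(a),np.sin(a)],"ry",d@[-np.sin(a),np.cos(a)])
```

```text
160 [ 0.4985 -0.1523  0.062 ] rx -0.0002176537906987035 ry 0.07529577549336741
359 [ 0.512  -0.3066  0.062 ] rx 0.0004436146249650174 ry -0.07958701269632008
```

{"method": "play_rows", "body": {
  "commands": [
    [0,0.001,0.008,0,0,0,1],
    [0,0.0015,0.015,0,0,0,1],
    [0,0.0015,0.022,0,0,0,1],
    [0,0.0015,0.029,0,0,0,1],
    [0,0.0015,0.035,0,0,0,1]
  ]
}}

```text
t: 10.02
tcp_pos: [0.5052, -0.2274, 0.1082]
orientation: [[0.997, 0.082, -0.0], [0.082, -0.997, 0.0], [-0.0, -0.0, -1.0]]
contact_force: [-0.2, -0.2, -5.2]
gripper_width: 0.0153
```

```bash
python3 st.py
```

```text
t 10.017 p [ 0.5052 -0.2274  0.1082] a 0.0821 tz [-0.0004  0.0002 -1.    ] F [-0.15 -0.19 -5.15] M [ 0.008 -0.    -0.023] w 0.0153 q [-0.4679  0.1554  1.9906 -0.      0.996   1.0208]
```

{"method": "play_rows", "body": {
  "commands": [
    [0,0,0.003,0,0,0,1],
    [0,0,0.006,0,0,0,1],
    [0,0,0.009,0,0,0,1],
    [0,0,0.012,0,0,0,1],
    [0,0,0.014,0,0,0,1]
  ]
}}

```text
t: 10.43
tcp_pos: [0.5054, -0.2275, 0.1017]
orientation: [[0.997, 0.082, 0.0], [0.082, -0.997, -0.0], [0.0, 0.0, -1.0]]
contact_force: [-0.3, -0.2, -2.9]
gripper_width: 0.0154
```

{"method": "play_rows", "body": {
  "commands": [
    [0,0,0.001,0,0,0,1],
    [0,0,0.002,0,0,0,1],
    [0,0,0.003,0,0,0,1],
    [0,0,0.003,0,0,0,1],
    [0,0,0.003,0,0,0,1]
  ]
}}

```text
t: 10.85
tcp_pos: [0.5058, -0.2277, 0.1007]
orientation: [[0.997, 0.082, 0.001], [0.082, -0.997, -0.0], [0.001, 0.001, -1.0]]
contact_force: [-0.6, 0.2, -1.6]
gripper_width: 0.0152
```

```bash
python3 st.py
```

```text
t 10.85 p [ 0.5058 -0.2277  0.1007] a 0.0821 tz [ 0.0009 -0.0004 -1.    ] F [-0.56  0.16 -1.62] M [0.115 0.021 0.03 ] w 0.0152 q [-0.4679  0.1645  1.9957 -0.      0.9804  1.0208]
```

{"method": "play_rows", "body": {
  "commands": [
    [0,0,0.002,0,0,0,1],
    [0,0,0.004,0,0,0,1],
    [0,0,0.005,0,0,0,1],
    [0,0,0.005,0,0,0,1],
    [0,0,0.005,0,0,0,1]
  ]
}}

```text
t: 11.27
tcp_pos: [0.5058, -0.2277, 0.0982]
orientation: [[0.997, 0.082, 0.001], [0.082, -0.997, -0.0], [0.001, 0.0, -1.0]]
contact_force: [-0.6, 0.2, 1.9]
gripper_width: 0.0153
```

Run:
```python
from st import *
import cv2
st()
for n in ["wrist","scene"]:
    c=cams.capture(n); im=c["color"][:,:,::-1]
    if n=="scene": im=cv2.resize(im[90:225,145:280],None,fx=4.4,fy=4.4,interpolation=cv2.INTER_CUBIC)
    cv2.imwrite(f"pics/h_{n}.png",im)
st()
```

```text
t 11.267 p [ 0.5058 -0.2277  0.0982] a 0.0821 tz [ 0.0009 -0.0004 -1.    ] F [-0.55  0.18  1.92] M [ 0.129  0.076 -0.013] w 0.0153 q [-0.4679  0.1676  1.9974  0.      0.9756  1.0208]
t 11.367 p [ 0.5058 -0.2277  0.0982] a 0.082 tz [ 0.0009 -0.0004 -1.    ] F [0.29 0.09 2.09] M [ 0.078  0.025 -0.052] w 0.0155 q [-0.4679  0.1676  1.9975  0.      0.9755  1.0208]
```

View pics/h_wrist.png

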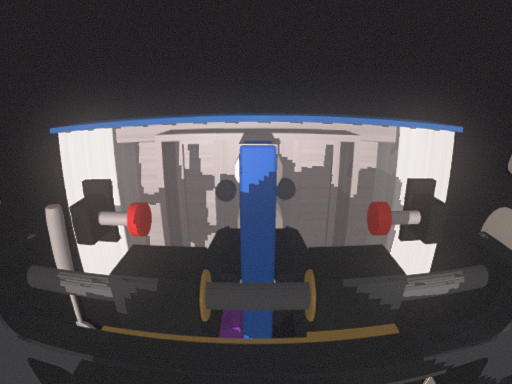

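View pics/h_scene.png

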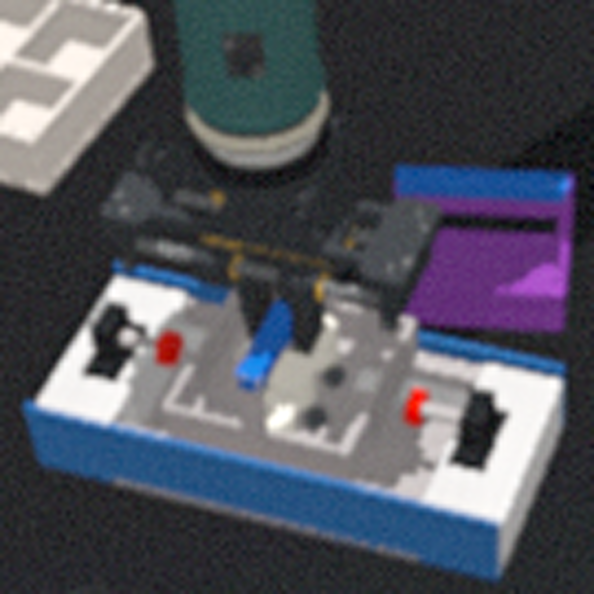

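{"method": "play_rows", "body": {
  "commands": [
    [0,-0.004,0,0,0,0,1],
    [0,-0.009,0,0,0,0,1],
    [0,-0.014,0,0,0,0,1],
    [0,-0.018,0,0,0,0,1],
    [0,-0.02,0,0,0,0,1]
  ]
}}

```text
t: 11.78
tcp_pos: [0.5048, -0.2173, 0.0979]
orientation: [[0.997, 0.082, 0.001], [0.082, -0.997, -0.0], [0.001, 0.0, -1.0]]
contact_force: [0.1, -2.5, 3.2]
gripper_width: 0.0154
```

{"method": "play_rows", "body": {
  "commands": [
    [0,-0.0016,0,0,0,0,1],
    [0,-0.0032,0,0,0,0,1],
    [0,-0.0048,0,0,0,0,1],
    [0,-0.006,0,0,0,0,1],
    [0,-0.006,0,0,0,0,1]
  ]
}}

```text
t: 12.2
tcp_pos: [0.5044, -0.2144, 0.0978]
orientation: [[0.997, 0.082, 0.0], [0.082, -0.997, 0.0], [0.0, -0.0, -1.0]]
contact_force: [-0.1, 0.2, 2.9]
gripper_width: 0.0151
```

{"method": "play_rows", "body": {
  "commands": [
    [0,-0.0016,0,0,0,0,1],
    [0,-0.0032,0,0,0,0,1],
    [0,-0.0048,0,0,0,0,1],
    [0,-0.006,0,0,0,0,1],
    [0,-0.006,0,0,0,0,1]
  ]
}}

```text
t: 12.62
tcp_pos: [0.504, -0.2113, 0.0977]
orientation: [[0.997, 0.082, -0.0], [0.082, -0.997, 0.0], [-0.0, -0.0, -1.0]]
contact_force: [0.4, -1.3, 2.5]
gripper_width: 0.0152
```

Run:
```python
from st import *
import cv2
st()
c=cams.capture("wrist"); cv2.imwrite("pics/i.png",c["color"][:,:,::-1])
st()
```

```text
t 12.617 p [ 0.504  -0.2113  0.0977] a 0.0822 tz [-0.0001  0.0002 -1.    ] F [ 0.43 -1.26  2.52] M [-0.209 -0.085 -0.016] w 0.0152 q [-0.4427  0.1544  2.0141  0.0002  0.9733  1.0458]
t 12.667 p [ 0.504  -0.2114  0.0977] a 0.0821 tz [-0.      0.0002 -1.    ] F [ 0.67 -1.95  2.36] M [-0.105 -0.043 -0.019] w 0.015 q [-0.4427  0.1544  2.014   0.0002  0.9733  1.0458]
```

View pics/i.png

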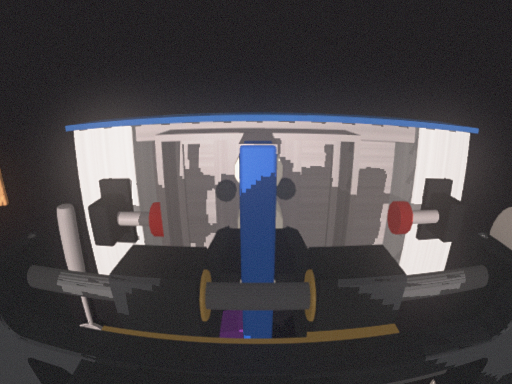

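{"method": "play_rows", "body": {
  "commands": [
    [0,-0.002,0,0,0,0,1],
    [0,-0.004,0,0,0,0,1],
    [0,-0.006,0,0,0,0,1],
    [0,-0.008,0,0,0,0,1],
    [0,-0.008,0,0,0,0,1]
  ]
}}

```text
t: 13.08
tcp_pos: [0.5038, -0.2077, 0.0978]
orientation: [[0.997, 0.082, 0.0], [0.082, -0.997, -0.001], [0.0, 0.001, -1.0]]
contact_force: [0.4, -3.7, 2.9]
gripper_width: 0.0149
```

```bash
cat > im.py <<'E'
from st import *
import cv2,sys
F=[np.array(r.get_obs()["contact_force"])]
for i in range(int(sys.argv[2])):
    c=cams.capture("wrist");F.append(np.array(r.get_obs()["contact_force"]))
st();print("meanF",np.mean(F,0),"n",len(F))
cv2.imwrite(f"pics/{sys.argv[1]}.png",c["color"][:,:,::-1])
E
python3 im.py j 5
```

```text
t 13.333 p [ 0.5038 -0.2077  0.0978] a 0.0821 tz [ 0.0002 -0.0002 -1.    ] F [ 0.47 -4.37  2.82] M [-0.546 -0.031  0.073] w 0.0152 q [-0.4366  0.1511  2.0176 -0.0002  0.9726  1.0522]
meanF [ 0.3902 -4.3298  2.6456] n 6
```

View pics/j.png

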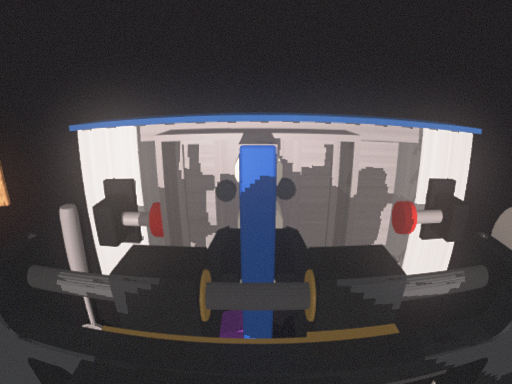

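{"method": "play_rows", "body": {
  "commands": [
    [0,-0.001,0,0,0,0,1],
    [0,-0.002,0,0,0,0,1],
    [0,-0.003,0,0,0,0,1],
    [0,-0.004,0,0,0,0,1],
    [0,-0.004,0,0,0,0,1]
  ]
}}

```text
t: 13.75
tcp_pos: [0.5037, -0.2057, 0.0978]
orientation: [[0.997, 0.082, 0.0], [0.082, -0.997, -0.001], [0.0, 0.001, -1.0]]
contact_force: [0.3, -4.4, 2.5]
gripper_width: 0.0152
```

```bash
python3 im.py k 5
```

```text
t 14.0 p [ 0.5037 -0.2057  0.0978] a 0.0822 tz [ 0.0003 -0.0004 -1.    ] F [ 0.45 -4.82  2.44] M [-0.708 -0.023  0.031] w 0.0154 q [-0.4334  0.1495  2.0194 -0.0003  0.9722  1.0554]
meanF [ 0.2238 -5.2174  2.1907] n 6
```

View pics/k.png

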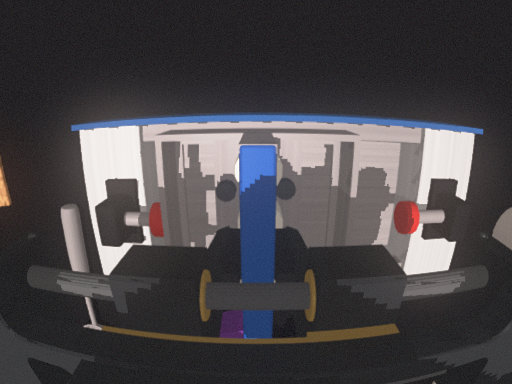

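{"method": "play_rows", "body": {
  "commands": [
    [0,0.002,0,0,0,0,1],
    [0,0.008,0,0,0,0,1],
    [0,0.018,0,0,0,0,1],
    [0,0.03,0,0,0,0,1],
    [0,0.042,0,0,0,0,1]
  ]
}}

```text
t: 14.42
tcp_pos: [0.5049, -0.2261, 0.0974]
orientation: [[0.997, 0.082, -0.001], [0.082, -0.997, 0.002], [-0.001, -0.002, -1.0]]
contact_force: [-0.7, 1.8, 3.7]
gripper_width: 0.0152
```

{"method": "play_rows", "body": {
  "commands": [
    [0,0.012,0,0,0,0,1],
    [0,0.022,0,0,0,0,1],
    [0,0.03,0,0,0,0,1],
    [0,0.035,0,0,0,0,1],
    [0,0.038,0,0,0,0,1]
  ]
}}

```text
t: 14.83
tcp_pos: [0.5067, -0.2458, 0.0976]
orientation: [[0.997, 0.081, -0.0], [0.081, -0.997, 0.0], [-0.0, -0.0, -1.0]]
contact_force: [0.3, 2.4, 3.1]
gripper_width: 0.0151
```

```bash
python3 im.py l 3
```

```text
t 14.983 p [ 0.5068 -0.246   0.0977] a 0.0822 tz [-0.     -0.0009 -1.    ] F [ 0.04 -1.52  3.33] M [-0.111  0.111 -0.004] w 0.0156 q [-0.4956  0.1839  1.979  -0.0009  0.9783  0.9936]
meanF [-0.4684 -0.0304  2.8464] n 4
```

View pics/l.png

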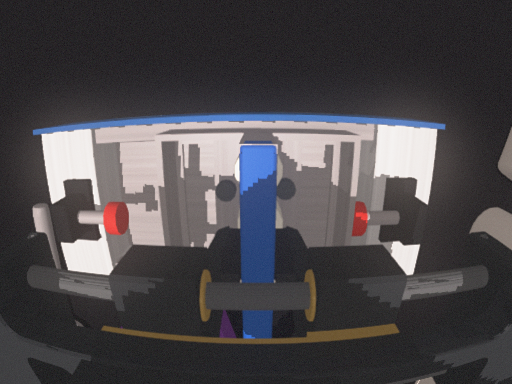

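{"method": "play_rows", "body": {
  "commands": [
    [0,0.0016,0,0,0,0,1],
    [0,0.0032,0,0,0,0,1],
    [0,0.0048,0,0,0,0,1],
    [0,0.0064,0,0,0,0,1],
    [0,0.008,0,0,0,0,1]
  ]
}}

```text
t: 15.4
tcp_pos: [0.507, -0.2488, 0.0976]
orientation: [[0.997, 0.082, -0.0], [0.082, -0.997, 0.001], [-0.0, -0.001, -1.0]]
contact_force: [-1.5, 3.7, 4.1]
gripper_width: 0.0147
```

```bash
python3 im.py m 5
```

```text
t 15.65 p [ 0.5071 -0.2491  0.0976] a 0.0822 tz [-0.0003  0.0005 -1.    ] F [-0.84  4.01  3.36] M [ 0.707  0.098 -0.042] w 0.0156 q [-0.5008  0.1874  1.9751  0.0003  0.9796  0.9876]
meanF [-0.5448  3.5986  3.4605] n 6
```

View pics/m.png

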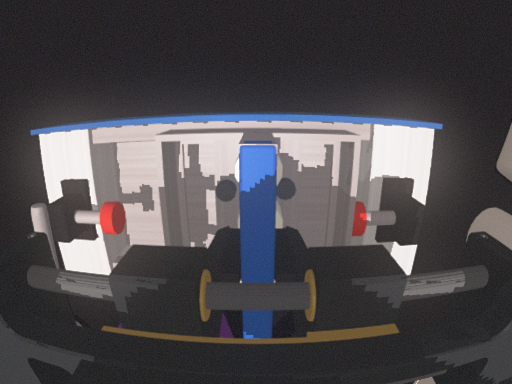

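{"method": "play_rows", "body": {
  "commands": [
    [0,0.0014,0,0,0,0,1],
    [0,0.0028,0,0,0,0,1],
    [0,0.0042,0,0,0,0,1],
    [0,0.0056,0,0,0,0,1],
    [0,0.0056,0,0,0,0,1]
  ]
}}

```text
t: 16.07
tcp_pos: [0.5073, -0.252, 0.0976]
orientation: [[0.997, 0.082, -0.0], [0.082, -0.997, 0.001], [-0.0, -0.001, -1.0]]
contact_force: [-0.8, 5.7, 3.6]
gripper_width: 0.0156
```

```bash
python3 im.py n 5
```

```text
t 16.317 p [ 0.5073 -0.252   0.0976] a 0.082 tz [-0.0003  0.0004 -1.    ] F [-1.05  4.88  2.97] M [0.807 0.11  0.006] w 0.0153 q [-0.5052  0.19    1.9719  0.0003  0.9801  0.9834]
meanF [-0.6615  5.1733  3.3733] n 6
```

View pics/n.png

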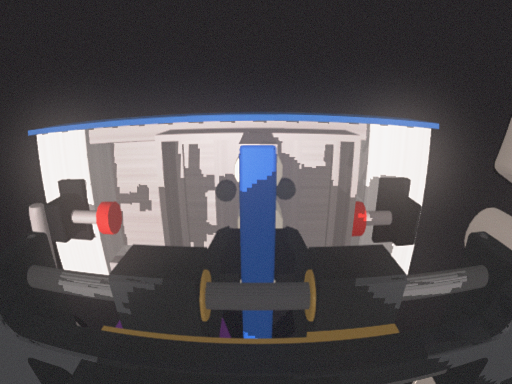

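Both buffers are met, each pressed about 5 mm at roughly 5 N. In TCP y, left contact is near −0.211 and right near −0.247, so the middle is −0.229. I'll recentre and try a moderate shake.

{"method": "play_rows", "body": {
  "commands": [
    [0,-0.006,0,0,0,0,1],
    [0,-0.018,0,0,0,0,1],
    [0,-0.032,0,0,0,0,1],
    [0,-0.042,0,0,0,0,1],
    [0,-0.046,0,0,0,0,1]
  ]
}}

```text
t: 16.73
tcp_pos: [0.5057, -0.2289, 0.098]
orientation: [[0.997, 0.083, 0.001], [0.083, -0.997, -0.001], [0.001, 0.001, -1.0]]
contact_force: [0.3, -2.6, 2.0]
gripper_width: 0.0152
```

{"method": "play_rows", "body": {
  "commands": [
    [0,0.03,0,0,0,0,1],
    [0,-0.03,0,0,0,0,1],
    [0,0.03,0,0,0,0,1],
    [0,-0.03,0,0,0,0,1],
    [0,0,0,0,0,0,1]
  ]
}}

```text
t: 17.15
tcp_pos: [0.5045, -0.2255, 0.0971]
orientation: [[0.997, 0.083, -0.002], [0.083, -0.997, 0.005], [-0.002, -0.005, -1.0]]
contact_force: [-1.1, 4.5, 3.8]
gripper_width: 0.0151
```

```bash
python3 im.py o 1
```

```text
t 17.2 p [ 0.5055 -0.23    0.0977] a 0.0838 tz [-0.0003 -0.0003 -1.    ] F [-0.36 -1.94  3.57] M [ 0.08   0.026 -0.042] w 0.0151 q [-0.4715  0.1702  1.9955 -0.0005  0.976   1.0157]
meanF [-0.7185  1.257   3.7015] n 2
```

View pics/o.png

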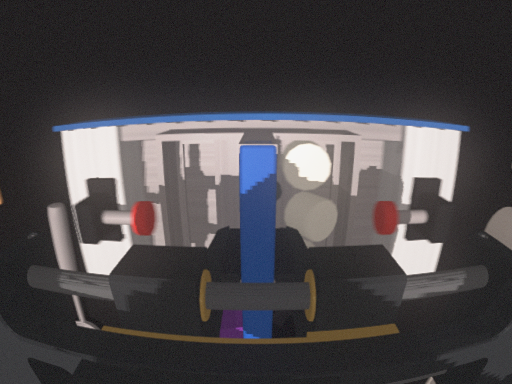

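The stroke works: the large pellets slid to the right wall. I'll check where the small ones are.

```bash
cat > see.py <<'E'
from st import *
import cv2,sys
n=sys.argv[1]
A=cams.capture("scene")["color"][:,:,::-1];B=cams.capture("wrist")["color"][:,:,::-1]
A=cv2.resize(A[110:220,145:280],(540,440),interpolation=cv2.INTER_CUBIC)
B=cv2.resize(B[110:260,90:420],(770,350),interpolation=cv2.INTER_CUBIC)
cv2.imwrite(f"pics/{n}_s.png",A);cv2.imwrite(f"pics/{n}_w.png",B)
st()
E
python3 see.py p
```

```text
t 17.3 p [ 0.5056 -0.2301  0.0979] a 0.082 tz [ 0.0001 -0.0008 -1.    ] F [-0.11 -1.48  3.83] M [-0.21   0.11  -0.012] w 0.0154 q [-0.4714  0.1698  1.9955 -0.0008  0.9758  1.0179]
```

View pics/p_s.png

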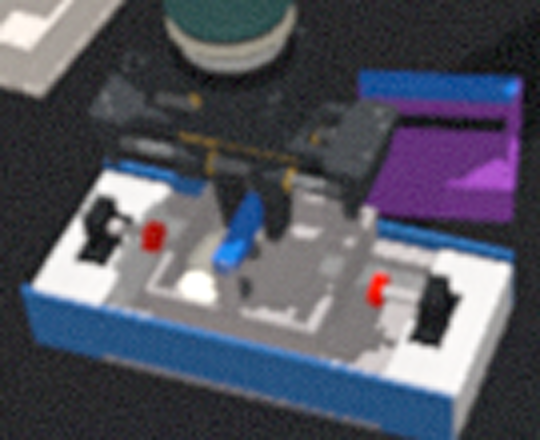

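View pics/p_w.png

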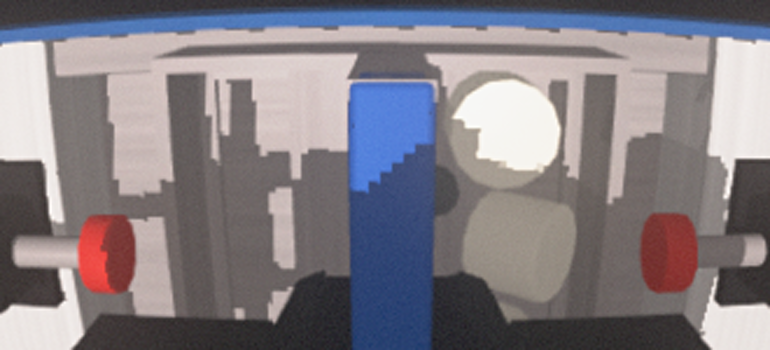

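At least one small pellet is still under the handle. Shaking again, starting the other way.

{"method": "play_rows", "body": {
  "commands": [
    [0,-0.03,0,0,0,0,1],
    [0,0.03,0,0,0,0,1],
    [0,-0.03,0,0,0,0,1],
    [0,0.03,0,0,0,0,1],
    [0,0,0,0,0,0,1]
  ]
}}

```text
t: 17.72
tcp_pos: [0.5071, -0.2332, 0.0985]
orientation: [[0.997, 0.082, 0.003], [0.082, -0.997, -0.005], [0.003, 0.005, -1.0]]
contact_force: [2.3, -2.0, 3.1]
gripper_width: 0.0151
```

```bash
python3 see.py q
```

```text
t 17.817 p [ 0.5058 -0.2286  0.0978] a 0.0817 tz [ 0.0008  0.0004 -1.    ] F [1.48 1.18 3.74] M [ 0.197 -0.123 -0.017] w 0.0152 q [-0.4698  0.1691  1.9965  0.0008  0.9755  1.0188]
```

View pics/q_s.png

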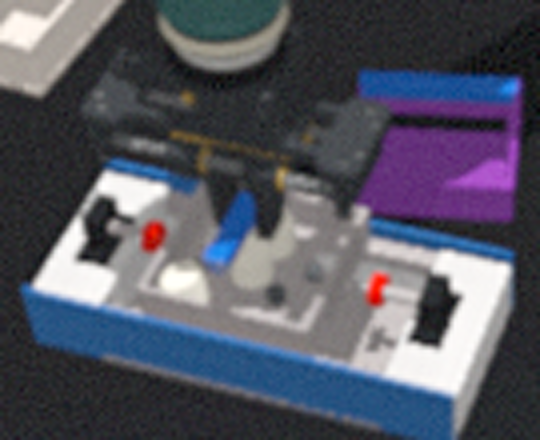

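View pics/q_w.png

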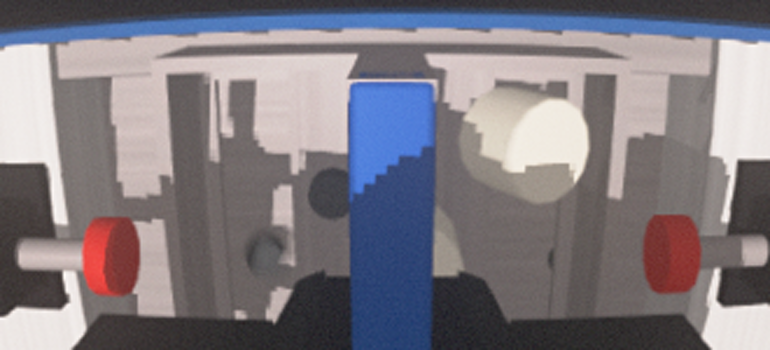

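{"method": "play_rows", "body": {
  "commands": [
    [0,0.032,0,0,0,0,1],
    [0,-0.032,0,0,0,0,1],
    [0,0.032,0,0,0,0,1],
    [0,-0.032,0,0,0,0,1],
    [0,0,0,0,0,0,1]
  ]
}}

```text
t: 18.23
tcp_pos: [0.5043, -0.2252, 0.097]
orientation: [[0.997, 0.082, -0.003], [0.082, -0.997, 0.005], [-0.002, -0.005, -1.0]]
contact_force: [-0.8, 2.9, 3.8]
gripper_width: 0.0151
```

```bash
python3 see.py r
```

```text
t 18.333 p [ 0.5054 -0.2299  0.0977] a 0.0823 tz [-0.0004 -0.0005 -1.    ] F [-2.06 -1.14  4.15] M [-0.108  0.158  0.056] w 0.015 q [-0.4714  0.1698  1.9957 -0.0007  0.9761  1.0175]
```

View pics/r_s.png

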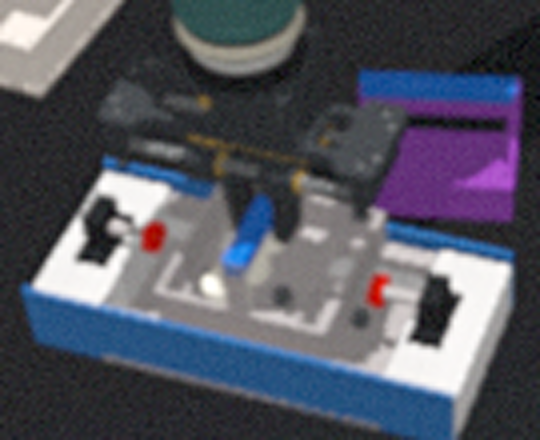

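View pics/r_w.png

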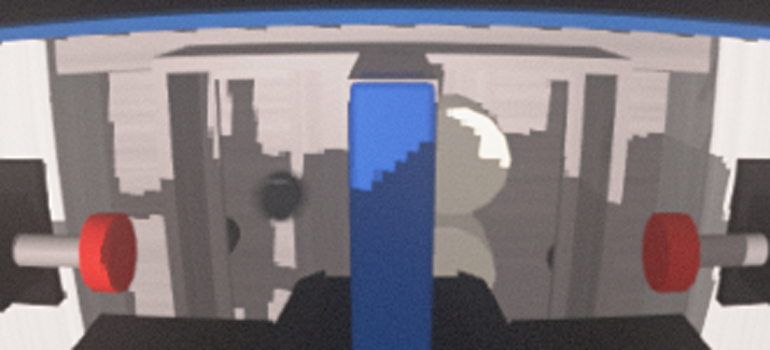

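{"method": "play_rows", "body": {
  "commands": [
    [0,-0.032,0,0,0,0,1],
    [0,0.032,0,0,0,0,1],
    [0,-0.032,0,0,0,0,1],
    [0,0.032,0,0,0,0,1],
    [0,0,0,0,0,0,1]
  ]
}}

```text
t: 18.75
tcp_pos: [0.5071, -0.2331, 0.0985]
orientation: [[0.997, 0.082, 0.003], [0.082, -0.997, -0.005], [0.003, 0.005, -1.0]]
contact_force: [1.3, -2.4, 2.8]
gripper_width: 0.0146
```

```bash
python3 see.py s
```

```text
t 18.85 p [ 0.5058 -0.2285  0.0979] a 0.0818 tz [ 0.0008  0.0003 -1.    ] F [1.62 1.63 3.62] M [ 0.275 -0.137 -0.057] w 0.0154 q [-0.4696  0.1689  1.9966  0.0008  0.9755  1.019 ]
```

View pics/s_s.png

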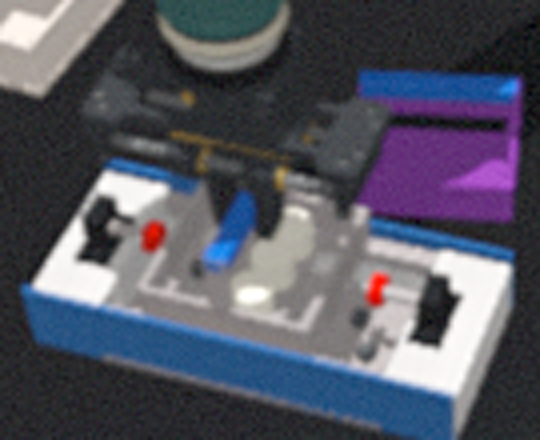

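View pics/s_w.png

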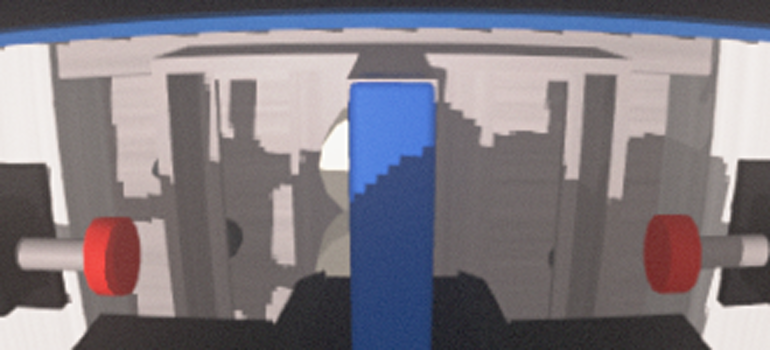

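```bash
python3 - <<'E'
from st import *
w=cams.capture("wrist");s=cams.capture("scene")
for X,Y in [(553,258),(232,238),(157,168)]:
    for z in (.015,.055):
        p=wat(w,90+X*330/770,110+Y*150/350,z);uv=proj(s,[p])[0]
        print((X,Y),z,p,"scene crop",(uv-[145,110])*4)
for X,Y in [(197,268),(360,318),(370,345)]:
    for z in (.015,.050):
        p=at(s,145+X/4,110+Y/4,z);d=p[:2]-[.505,-.2273];a=.083;print("scene",(X,Y),z,p,"rec",d@[np.cos(a),np.sin(a)],d@[-np.sin(a),np.cos(a)])
E
python3 see.py s2
```

```text
(553, 258) 0.015 [ 0.4897 -0.2898  0.015 ] scene crop [205.3259 266.5119]
(553, 258) 0.055 [ 0.5054 -0.2781  0.055 ] scene crop [203.0467 247.6527]
(232, 238) 0.015 [ 0.4879 -0.1737  0.015 ] scene crop [351.388  310.9967]
(232, 238) 0.055 [ 0.504  -0.1824  0.055 ] scene crop [327.0881 285.0775]
(157, 168) 0.015 [ 0.5118 -0.1458  0.015 ] scene crop [373.2009 346.3486]
(157, 168) 0.055 [ 0.5237 -0.1593  0.055 ] scene crop [345.2238 314.6627]
scene (197, 268) 0.015 [ 0.4933 -0.2947  0.015 ] rec -0.01727480041432656 -0.06617927385917782
scene (197, 268) 0.05 [ 0.5203 -0.2755  0.05  ] rec 0.011275007701241208 -0.049352891720687804
scene (360, 318) 0.015 [ 0.4916 -0.1653  0.015 ] rec -0.008237694086503766 0.06287579913796644
scene (360, 318) 0.05 [ 0.5187 -0.1508  0.05  ] rec 0.019987974745074147 0.0750732859819785
scene (370, 345) 0.015 [ 0.5116 -0.1483  0.015 ] rec 0.013100785465726798 0.07815441373783913
scene (370, 345) 0.05 [ 0.538  -0.1344  0.05  ] rec 0.04056109432115846 0.08980389339712737
t 19.05 p [ 0.5056 -0.2288  0.0977] a 0.0823 tz [ 0.0001  0.0005 -1.    ] F [0.74 2.24 3.34] M [ 0.286 -0.149 -0.047] w 0.0152 q [-0.4701  0.1693  1.9964  0.0006  0.976   1.018 ]
```

Three pellets are confirmed in the pan, with wrist and scene positions agreeing at z = 15 mm. The fourth isn't visible yet. I'll check the top view and shake once more.

Run:
```python
from st import *
import cv2
c=cams.capture("top")["color"][:,:,::-1]
cv2.imwrite("pics/t.png",cv2.resize(c[170:255,235:370],None,fx=5.8,fy=5.8,interpolation=cv2.INTER_CUBIC))
```

```text
(no output)
```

View pics/t.png

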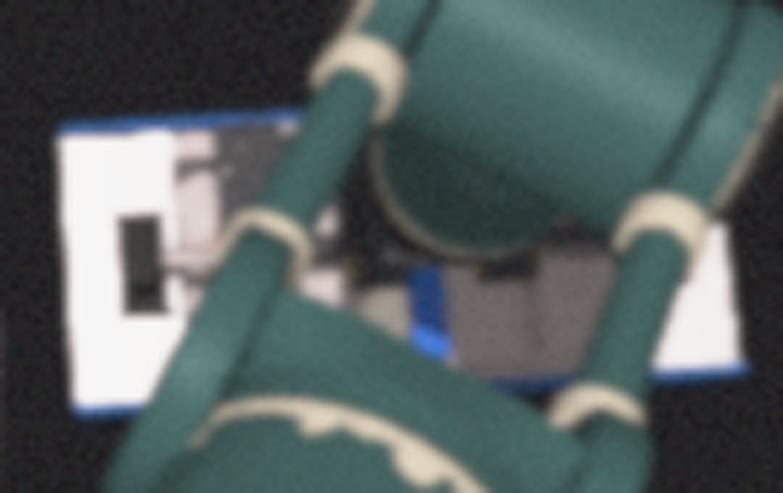

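{"method": "play_rows", "body": {
  "commands": [
    [0,0.032,0,0,0,0,1],
    [0,-0.032,0,0,0,0,1],
    [0,0.032,0,0,0,0,1],
    [0,-0.032,0,0,0,0,1],
    [0,0,0,0,0,0,1]
  ]
}}

```text
t: 19.52
tcp_pos: [0.504, -0.2256, 0.0969]
orientation: [[0.997, 0.082, -0.003], [0.082, -0.997, 0.004], [-0.003, -0.005, -1.0]]
contact_force: [-1.0, 3.1, 5.1]
gripper_width: 0.0149
```

```bash
python3 see.py u
```

```text
t 19.617 p [ 0.5053 -0.2304  0.0977] a 0.0822 tz [-0.0006 -0.0009 -1.    ] F [-1.28 -2.69  3.14] M [-0.171  0.173  0.04 ] w 0.015 q [-0.472   0.1701  1.9956 -0.0013  0.9761  1.0173]
```

View pics/u_s.png

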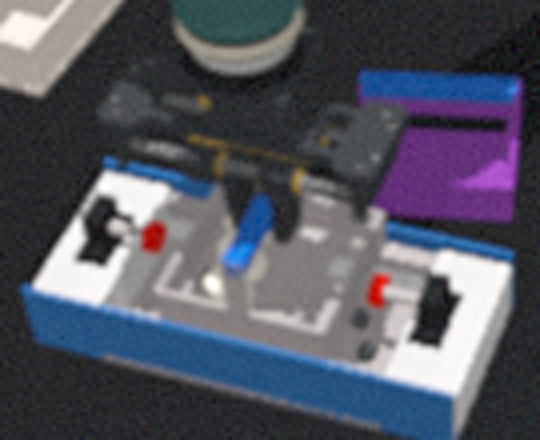

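View pics/u_w.png

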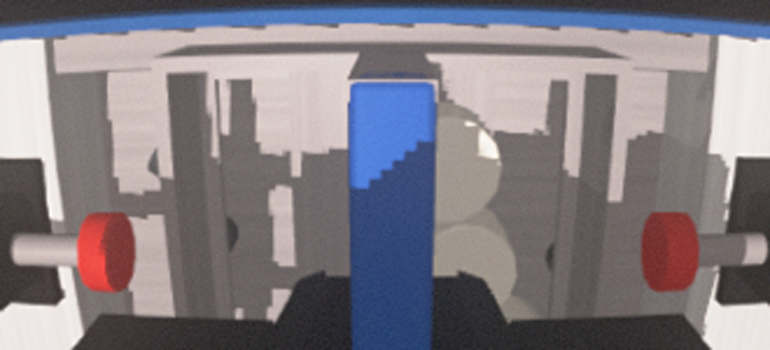

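I'll slide gently towards each end to look at the pan through the slots.

{"method": "play_rows", "body": {
  "commands": [
    [0,0.006,0,0,0,0,1],
    [0,0.016,0,0,0,0,1],
    [0,0.028,0,0,0,0,1],
    [0,0.036,0,0,0,0,1],
    [0,0.04,0,0,0,0,1]
  ]
}}

```text
t: 20.03
tcp_pos: [0.5072, -0.2495, 0.0977]
orientation: [[0.997, 0.081, -0.0], [0.081, -0.997, 0.001], [-0.0, -0.001, -1.0]]
contact_force: [-0.4, 4.4, 5.5]
gripper_width: 0.015
```

```bash
python3 see.py v
```

```text
t 20.133 p [ 0.5072 -0.2497  0.0976] a 0.0816 tz [-0.     -0.0001 -1.    ] F [0.87 1.68 3.77] M [0.199 0.045 0.029] w 0.0149 q [-0.5014  0.1876  1.9747 -0.0001  0.9792  0.9878]
```

View pics/v_s.png

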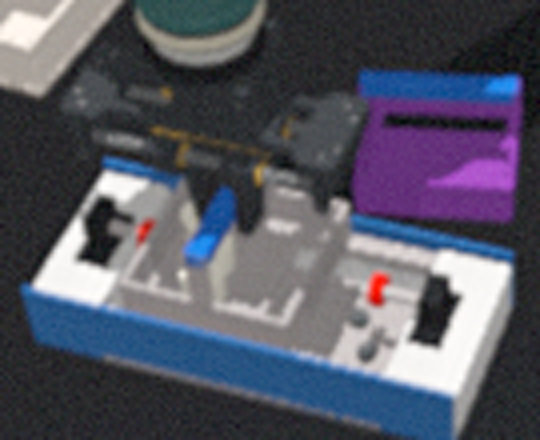

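View pics/v_w.png

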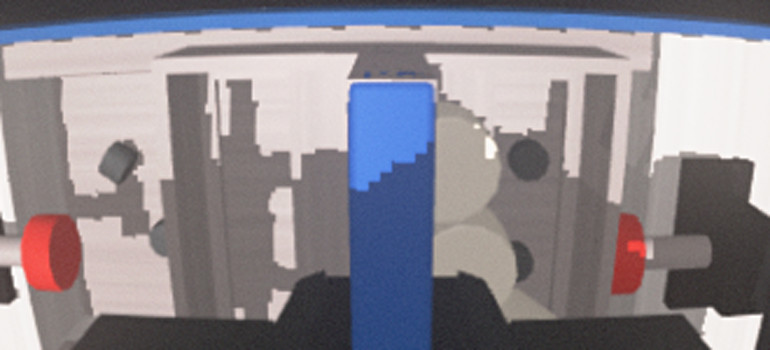

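Two more dark discs now show on the right, at (528,160) and (520,262). A gentle shift will tell me whether they lie in the pan: if so, they move relative to the sieve.

{"method": "play_rows", "body": {
  "commands": [
    [0,-0.002,0,0,0,0,1],
    [0,-0.006,0,0,0,0,1],
    [0,-0.012,0,0,0,0,1],
    [0,-0.016,0,0,0,0,1],
    [0,-0.016,0,0,0,0,1]
  ]
}}

```text
t: 20.55
tcp_pos: [0.5067, -0.241, 0.0979]
orientation: [[0.997, 0.083, 0.001], [0.083, -0.997, -0.001], [0.001, 0.001, -1.0]]
contact_force: [0.2, -0.7, 3.2]
gripper_width: 0.0151
```

```bash
python3 see.py w
```

```text
t 20.65 p [ 0.5067 -0.2411  0.0979] a 0.0824 tz [ 0.0004 -0.0001 -1.    ] F [ 1.27 -0.46  3.54] M [-0.032 -0.068  0.011] w 0.015 q [-0.4885  0.1797  1.9837  0.0001  0.9777  0.9999]
```

View pics/w_w.png

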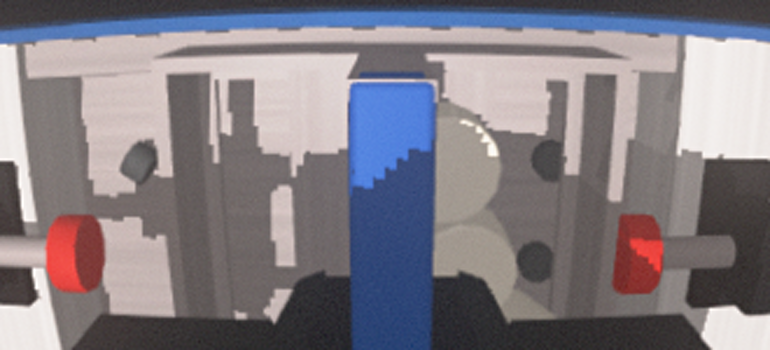

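View pics/w_s.png

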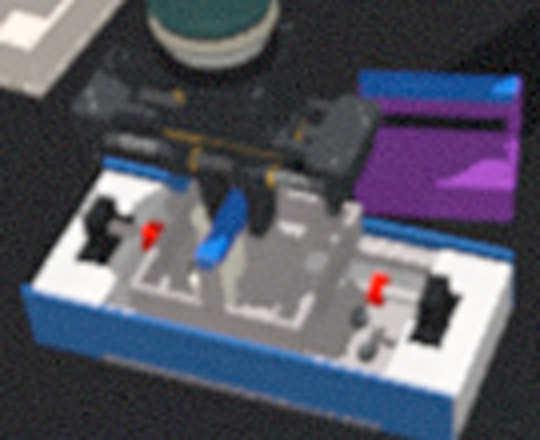

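Both right discs moved by 17 px relative to the sieve, in step with the left ones (20 px). So all four small pellets are in the pan: two left, two right. The three large ones are in the sieve. Recentring and lifting.

{"method": "play_rows", "body": {
  "commands": [
    [0,-0.004,0,0,0,0,1],
    [0,-0.011,0,0,0,0,1],
    [0,-0.018,0,0,0,0,1],
    [0,-0.023,-0.001,0,0,0,1],
    [0,-0.024,-0.004,0,0,0,1]
  ]
}}

```text
t: 21.07
tcp_pos: [0.5051, -0.2284, 0.0993]
orientation: [[0.997, 0.082, -0.001], [0.082, -0.997, 0.001], [-0.001, -0.001, -1.0]]
contact_force: [1.2, -1.0, 1.0]
gripper_width: 0.0153
```

{"method": "play_rows", "body": {
  "commands": [
    [0,0,-0.004,0,0,0,1],
    [0,0,-0.01,0,0,0,1],
    [0,0,-0.018,0,0,0,1],
    [0,0,-0.028,0,0,0,1],
    [0,0,-0.04,0,0,0,1]
  ]
}}

```text
t: 21.48
tcp_pos: [0.5044, -0.2287, 0.1189]
orientation: [[0.997, 0.082, -0.002], [0.082, -0.997, 0.001], [-0.002, -0.002, -1.0]]
contact_force: [0.1, 0.4, -4.0]
gripper_width: 0.0153
```

{"method": "play_rows", "body": {
  "commands": [
    [0,0,-0.014,0,0,0,1],
    [0,0,-0.03,0,0,0,1],
    [0,0,-0.046,0,0,0,1],
    [0,0,-0.06,0,0,0,1],
    [0,0,-0.07,0,0,0,1]
  ]
}}

```text
t: 21.9
tcp_pos: [0.5061, -0.2296, 0.1563]
orientation: [[0.997, 0.082, 0.002], [0.082, -0.997, -0.001], [0.002, 0.001, -1.0]]
contact_force: [0.0, 0.2, -4.6]
gripper_width: 0.0151
```

```bash
python3 see.py x; python3 st.py .534 .175 .18 .082
```

```text
t 22.0 p [ 0.5065 -0.2297  0.1564] a 0.0821 tz [ 0.0026 -0.0013 -1.    ] F [ 0.66  0.03 -4.79] M [ 0.087 -0.011  0.042] w 0.0151 q [-0.4706  0.1054  1.9486  0.      1.0847  1.0181]
t 22.0 p [ 0.5065 -0.2297  0.1564] a 0.0821 tz [ 0.0026 -0.0013 -1.    ] F [ 0.66  0.03 -4.79] M [ 0.087 -0.011  0.042] w 0.0151 q [-0.4706  0.1054  1.9486  0.      1.0847  1.0181]
cmd [ 0.1214 -0.8021 -0.0481] [ 0.0005 -0.0008  0.    ]
```

View pics/x_s.png

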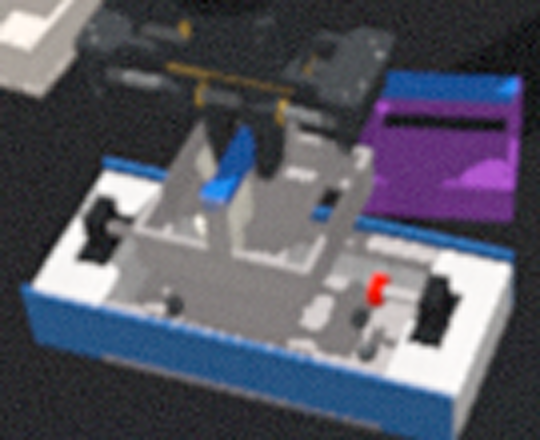

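View pics/x_w.png

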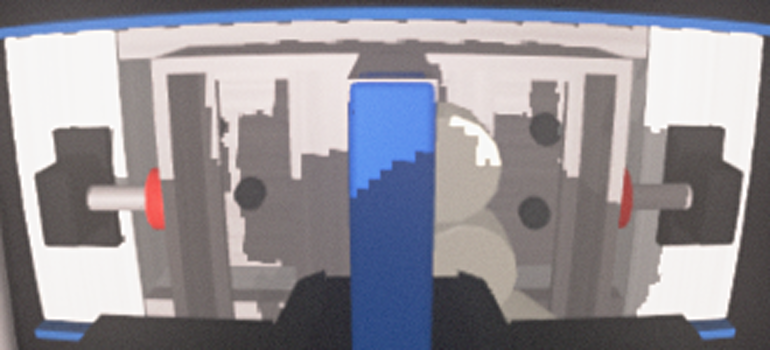

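All four small pellets are clearly visible in the pan, at wrist-crop (220,128), (250,193), (545,128) and (535,212). Carrying the sieve back to the mat.

{"method": "play_rows", "body": {
  "commands": [
    [0,-0.002,-0.008,0,0,0,1],
    [0.001,-0.006,-0.02,0,0,0,1],
    [0.002,-0.014,-0.032,0,0,0,1],
    [0.004,-0.026,-0.042,0,0,0,1],
    [0.0064,-0.042,-0.05,0,0,0,1]
  ]
}}

```text
t: 22.42
tcp_pos: [0.5073, -0.2078, 0.1805]
orientation: [[0.997, 0.082, 0.001], [0.082, -0.997, -0.0], [0.001, 0.0, -1.0]]
contact_force: [-0.8, 0.2, -3.6]
gripper_width: 0.015
```

{"method": "play_rows", "body": {
  "commands": [
    [0.003,-0.02,-0.003,0,0,0,1],
    [0.0066,-0.044,-0.004,0,0,0,1],
    [0.0108,-0.072,-0.004,0,0,0,1],
    [0.015,-0.1,-0.004,0,0,0,1],
    [0.0192,-0.128,-0.004,0,0,0,1]
  ]
}}

```text
t: 22.83
tcp_pos: [0.5109, -0.1415, 0.1813]
orientation: [[0.997, 0.082, -0.001], [0.082, -0.997, 0.001], [-0.001, -0.001, -1.0]]
contact_force: [-0.4, -0.2, -4.6]
gripper_width: 0.0153
```

{"method": "play_rows", "body": {
  "commands": [
    [0.0042,-0.028,0,0,0,0,1],
    [0.0085,-0.056,0,0,0,0,1],
    [0.0127,-0.084,0,0,0,0,1],
    [0.017,-0.112,0,0,0,0,1],
    [0.0212,-0.14,0,0,0,0,1]
  ]
}}

```text
t: 23.25
tcp_pos: [0.5156, -0.0708, 0.1813]
orientation: [[0.997, 0.083, -0.001], [0.083, -0.997, 0.0], [-0.001, -0.001, -1.0]]
contact_force: [0.4, -0.1, -4.9]
gripper_width: 0.0152
```

{"method": "play_rows", "body": {
  "commands": [
    [0.0042,-0.028,0,0,0,0,1],
    [0.0085,-0.056,0,0,0,0,1],
    [0.0127,-0.084,0,0,0,0,1],
    [0.017,-0.112,0,0,0,0,1],
    [0.0212,-0.14,0,0,0,0,1]
  ]
}}

```text
t: 23.67
tcp_pos: [0.5202, -0.0002, 0.1812]
orientation: [[0.997, 0.083, -0.001], [0.083, -0.997, 0.0], [-0.001, -0.0, -1.0]]
contact_force: [0.9, -0.6, -5.0]
gripper_width: 0.0154
```

{"method": "play_rows", "body": {
  "commands": [
    [0.0042,-0.028,0,0,0,0,1],
    [0.0085,-0.056,0,0,0,0,1],
    [0.0127,-0.084,0,0,0,0,1],
    [0.017,-0.112,0,0,0,0,1],
    [0.0212,-0.14,0,0,0,0,1]
  ]
}}

```text
t: 24.08
tcp_pos: [0.5249, 0.0704, 0.1812]
orientation: [[0.997, 0.083, -0.001], [0.083, -0.997, 0.0], [-0.001, -0.0, -1.0]]
contact_force: [-0.5, -0.3, -3.7]
gripper_width: 0.0152
```

{"method": "play_rows", "body": {
  "commands": [
    [0.0042,-0.028,0,0,0,0,1],
    [0.0085,-0.056,0,0,0,0,1],
    [0.0124,-0.082,0,0,0,0,1],
    [0.016,-0.106,0,0,0,0,1],
    [0.0194,-0.128,0,0,0,0,1]
  ]
}}

```text
t: 24.5
tcp_pos: [0.5297, 0.1346, 0.1814]
orientation: [[0.997, 0.083, -0.001], [0.083, -0.997, 0.0], [-0.001, -0.0, -1.0]]
contact_force: [0.5, 0.3, -5.0]
gripper_width: 0.0152
```

{"method": "play_rows", "body": {
  "commands": [
    [0.003,-0.02,0,0,0,0,1],
    [0.0058,-0.038,0,0,0,0,1],
    [0.0082,-0.054,0,0,0,0,1],
    [0.0102,-0.066,0,0,0,0,1],
    [0.0113,-0.072,0,0,0,0,1]
  ]
}}

```text
t: 24.92
tcp_pos: [0.5329, 0.1701, 0.1817]
orientation: [[0.997, 0.082, -0.0], [0.082, -0.997, 0.0], [-0.0, -0.0, -1.0]]
contact_force: [-0.3, 0.1, -4.5]
gripper_width: 0.0153
```

Run:
```python
from st import *
import cv2
c=cams.capture("wrist");cv2.imwrite("pics/y.png",c["color"][:,:,::-1])
to(.534,.175,.066,.082)
```

```text
t 24.967 p [0.533  0.1702 0.1817] a 0.0824 tz [ 0.0001  0.0004 -1.    ] F [-0.28  0.14 -4.15] M [0.073 0.013 0.001] w 0.0154 q [0.2644 0.09   1.9156 0.0004 1.1358 1.7526]
cmd [ 0.0027 -0.0093  0.2314] [-0.0001 -0.      0.0001]
```

View pics/y.png

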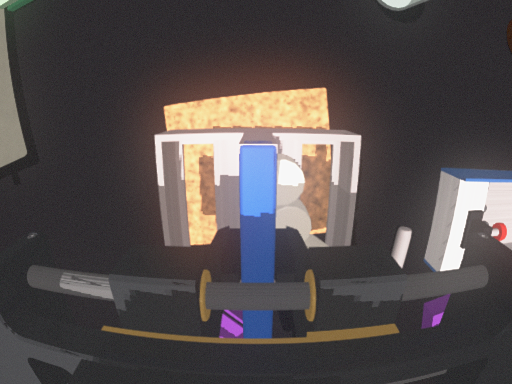

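{"method": "play_rows", "body": {
  "commands": [
    [0.001,-0.003,0.004,0,0,0,1],
    [0.002,-0.006,0.014,0,0,0,1],
    [0.0025,-0.009,0.03,0,0,0,1],
    [0.0025,-0.009,0.05,0,0,0,1],
    [0.0025,-0.009,0.07,0,0,0,1]
  ]
}}

```text
t: 25.38
tcp_pos: [0.5335, 0.1736, 0.1454]
orientation: [[0.997, 0.082, -0.001], [0.082, -0.997, -0.0], [-0.001, 0.0, -1.0]]
contact_force: [-0.0, -0.4, -4.5]
gripper_width: 0.0152
```

{"method": "play_rows", "body": {
  "commands": [
    [0,0,0.02,0,0,0,1],
    [0,0,0.04,0,0,0,1],
    [0,0,0.06,0,0,0,1],
    [0,0,0.08,0,0,0,1],
    [0,0,0.1,0,0,0,1]
  ]
}}

```text
t: 25.8
tcp_pos: [0.5336, 0.1738, 0.0955]
orientation: [[0.997, 0.082, -0.0], [0.082, -0.997, -0.0], [-0.0, 0.0, -1.0]]
contact_force: [0.5, -0.6, -5.0]
gripper_width: 0.0153
```

{"method": "play_rows", "body": {
  "commands": [
    [0,0,0.016,0,0,0,1],
    [0,0,0.028,0,0,0,1],
    [0,0,0.036,0,0,0,1],
    [0,0,0.042,0,0,0,1],
    [0,0,0.045,0,0,0,1]
  ]
}}

```text
t: 26.22
tcp_pos: [0.5338, 0.174, 0.074]
orientation: [[0.997, 0.082, 0.0], [0.082, -0.997, 0.0], [0.0, 0.0, -1.0]]
contact_force: [0.1, -0.0, -4.8]
gripper_width: 0.0153
```

{"method": "play_rows", "body": {
  "commands": [
    [0,0,0.003,0,0,0,1],
    [0,0,0.006,0,0,0,1],
    [0,0,0.009,0,0,0,1],
    [0,0,0.011,0,0,0,1],
    [0,0,0.012,0,0,0,1]
  ]
}}

```text
t: 26.63
tcp_pos: [0.5338, 0.1739, 0.0683]
orientation: [[0.997, 0.082, 0.0], [0.082, -0.997, 0.0], [0.0, -0.0, -1.0]]
contact_force: [0.1, -0.7, -5.2]
gripper_width: 0.0152
```

```bash
python3 st.py
```

```text
t 26.633 p [0.5338 0.1739 0.0683] a 0.0821 tz [ 0.0002  0.     -1.    ] F [ 0.07 -0.74 -5.19] M [ 0.045  0.034 -0.024] w 0.0152 q [ 0.2706  0.2175  2.0021 -0.      0.9218  1.7593]
```

{"method": "play_rows", "body": {
  "commands": [
    [0,0,0.002,0,0,0,1],
    [0,0,0.004,0,0,0,1],
    [0,0,0.006,0,0,0,1],
    [0,0,0.007,0,0,0,1],
    [0,0,0.008,0,0,0,1]
  ]
}}

```text
t: 27.05
tcp_pos: [0.5338, 0.174, 0.0642]
orientation: [[0.997, 0.082, 0.0], [0.082, -0.997, 0.0], [0.0, -0.0, -1.0]]
contact_force: [-0.0, -0.6, -4.8]
gripper_width: 0.0152
```

{"method": "play_rows", "body": {
  "commands": [
    [0,0,0.0005,0,0,0,1],
    [0,0,0.001,0,0,0,1],
    [0,0,0.0015,0,0,0,1],
    [0,0,0.002,0,0,0,1],
    [0,0,0.002,0,0,0,1]
  ]
}}

```text
t: 27.47
tcp_pos: [0.5337, 0.1739, 0.0632]
orientation: [[0.997, 0.082, -0.0], [0.082, -0.997, -0.0], [-0.0, 0.0, -1.0]]
contact_force: [0.7, 0.3, -4.5]
gripper_width: 0.0151
```

{"method": "play_rows", "body": {
  "commands": [
    [0,0,0.0005,0,0,0,1],
    [0,0,0.001,0,0,0,1],
    [0,0,0.0015,0,0,0,1],
    [0,0,0.002,0,0,0,1],
    [0,0,0.002,0,0,0,1]
  ]
}}

```text
t: 27.88
tcp_pos: [0.534, 0.174, 0.0628]
orientation: [[0.997, 0.082, 0.0], [0.082, -0.997, 0.0], [0.0, -0.0, -1.0]]
contact_force: [-2.2, -0.8, 1.6]
gripper_width: 0.0154
```

The sieve is standing on the mat, with the force up from −4.5 to +1.6 N. Releasing.

{"method": "play_rows", "body": {
  "commands": [
    [0,0,0,0,0,0,0.5],
    [0,0,0,0,0,0,0.2],
    [0,0,0,0,0,0,-0.2],
    [0,0,0,0,0,0,-0.6],
    [0,0,0,0,0,0,-1]
  ]
}}

```text
t: 28.3
tcp_pos: [0.5341, 0.174, 0.0624]
orientation: [[0.997, 0.082, 0.001], [0.082, -0.997, 0.0], [0.001, -0.0, -1.0]]
contact_force: [-0.5, 0.6, -0.2]
gripper_width: 0.0466
```

{"method": "play_rows", "body": {
  "commands": [
    [0,0,0,0,0,0,-1],
    [0,0,0,0,0,0,-1],
    [0,0,0,0,0,0,-1],
    [0,0,0,0,0,0,-1],
    [0,0,0,0,0,0,-1]
  ]
}}

```text
t: 28.72
tcp_pos: [0.5337, 0.1739, 0.0622]
orientation: [[0.997, 0.082, -0.0], [0.082, -0.997, 0.0], [-0.0, -0.0, -1.0]]
contact_force: [0.7, 0.2, 0.0]
gripper_width: 0.0802
```

{"method": "play_rows", "body": {
  "commands": [
    [0,0,-0.01,0,0,0,-1],
    [0,0,-0.03,0,0,0,-1],
    [0,0,-0.06,0,0,0,-1],
    [0,0,-0.1,0,0,0,-1],
    [0,0,-0.15,0,0,0,-1]
  ]
}}

```text
t: 29.13
tcp_pos: [0.5327, 0.1736, 0.1375]
orientation: [[0.997, 0.082, -0.002], [0.082, -0.997, -0.001], [-0.002, 0.0, -1.0]]
contact_force: [0.7, 0.6, 1.0]
gripper_width: 0.0883
```

{"method": "play_rows", "body": {
  "commands": [
    [0,0,-0.05,0,0,0,-1],
    [0,0,-0.1,0,0,0,-1],
    [0,0,-0.14,0,0,0,-1],
    [0,0,-0.16,0,0,0,-1],
    [0,0,-0.16,0,0,0,-1]
  ]
}}

```text
t: 29.55
tcp_pos: [0.5358, 0.1745, 0.2213]
orientation: [[0.997, 0.082, 0.007], [0.082, -0.997, 0.002], [0.007, -0.001, -1.0]]
contact_force: [0.7, 0.6, -0.7]
gripper_width: 0.088
```

Run:
```python
from st import *
import cv2
st()
for n in ["wrist","scene","top"]:
    c=cams.capture(n);cv2.imwrite(f"pics/z_{n}.png",c["color"][:,:,::-1])
    if n=="scene": cv2.imwrite("pics/z_s2.png",cv2.resize(c["color"][145:285,145:400,::-1],(765,420),interpolation=cv2.INTER_CUBIC))
```

```text
t 29.55 p [0.5358 0.1745 0.2213] a 0.0821 tz [ 0.0066  0.0019 -1.    ] F [ 0.68  0.64 -0.69] M [ 0.006  0.003 -0.062] w 0.088 q [0.2706 0.0613 1.8704 0.     1.203  1.7593]
```

View pics/z_wrist.png

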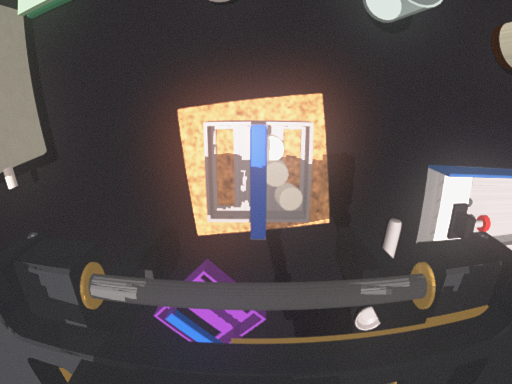

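View pics/z_s2.png

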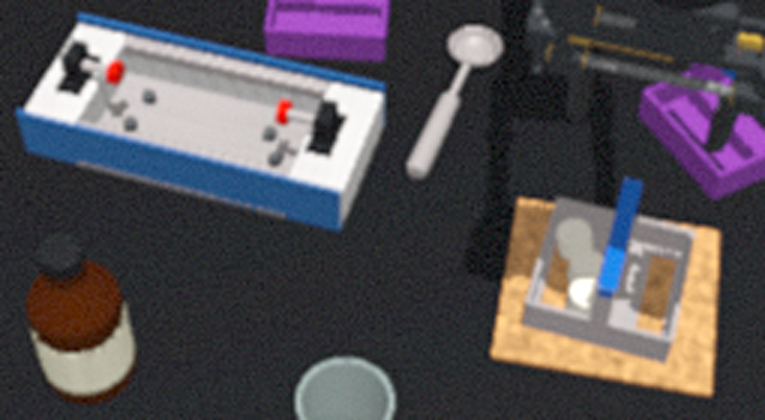

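View pics/z_top.png

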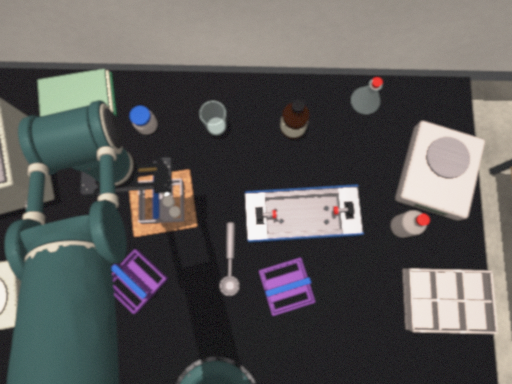

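The four small pellets lie in the pan, the three large ones are in the sieve, the sieve stands flat on the mat, and the bystanders are where they were. Handing in.

```bash
python3 -c "
from workcell import r
print(r.close_job())"
```

```text
the job is handed in; nothing more can be done
None
```

The job is done and handed in at about 29.6 s of the 67 s allowed. Handing in gives no verdict, so the results below come from my own checks.

**What I did**
- I gripped the sieve by its blue handle at 45 N, carried it level, and let it down until the rails had sunk an estimated 3–4 mm.
- I pressed the left buffer, then the right, to about 5 N each. I put that at roughly 5 mm of travel, well short of solid.
- Five bursts of side-to-side strokes sent all four small pellets through. I then lifted the sieve off, stood it back on the mat and let go.

**What the last checks showed**
- **Small pellets:** all four are visible in the receiver's pan in the final scene view. A small slide of the sieve before lifting confirmed they were in the pan and not on the sieve floor.
- **Large pellets:** all three are in the sieve, which stands flat near the mat's centre.
- **Robot and bystanders:** the gripper is open and 22 cm above the bench. The bystanders look unmoved compared with the first pictures.

**Uncertainties**
- The rail and buffer travels are inferred from forces and pictures, because neither joint can be read directly.
- One or two large pellets seemed to tip over during shaking; in the last views they look upright.

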